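Make up a feed kit and a drive kit from loose spares

TASK

Make up the two repair kits. Feed kit, in the narrow tray: the long roller lying along the long bay and the small gear in the small bay. Drive kit, in the wide tray: the base plate flat in the big bay with the motor standing on the middle of it, shaft up, and the large gear in the smaller bay; both gears lie flat on the tray floor, hub up, and the short roller belongs to neither kit, so leave it where it lies.

Things in the scene. Friction and masses are not known exactly. Their poses are not given: they have to be found in the camera images.
- feed_tray: Narrow blue tray fixed to the bench, 201 x 60 mm; floor 4 mm thick, walls 5 mm thick, tops 12 mm above the bench. Origin: centre of underside; x along its length, roughly away from the robot. Bays inside (x by y): long bay 130 x 50 mm centred at x = -30.5 mm, small bay 56 x 50 mm at x = +67.5 mm. Long walls have a 44 mm wide finger notch down to the floor at each bay's middle.
- drive_tray: Wide blue tray fixed to the bench, 187 x 76 mm; floor 4 mm thick, walls 5 mm thick, tops 12 mm above the bench. Origin: centre of underside; x along its length, roughly away from the robot. Bays inside (x by y): big bay 96 x 66 mm centred at x = -40.5 mm, smaller bay 76 x 66 mm at x = +50.5 mm. Long walls have a 44 mm wide finger notch down to the floor at each bay's middle.
- long_roller: The long one of two black rubber feed rollers, each lying between two square steel end blocks (24 x 24 mm, 10 mm thick) that keep it from rolling: 110 mm long overall, rubber 22 mm across, about 160 g. Origin at its middle, on its axis, 12 mm above what it lies on; x along its axis.
- short_roller: The short one of the two rollers, of the same make but 70 mm long. Origin at its middle, on its axis; x along its axis. It is in neither kit.
- large_gear: The larger of two white plastic gear wheels, lying flat, hub up: 50 mm across and 12 mm thick, with a round hub 20 mm across on top that ends 30 mm above the underside; about 60 g. Origin at the centre of its underside, z up.
- small_gear: The smaller white gear wheel, lying flat, hub up: 34 mm across and 12 mm thick, with a round hub 16 mm across on top that ends 30 mm above the underside; about 30 g. Origin at the centre of its underside, z up.
- motor: Square motor, 42 x 42 mm and 40 mm high, aluminium ends and black middle, standing on its base with its thin shaft up (shaft tip 54 mm above the base); about 280 g. Origin at the centre of its underside, z up along the shaft, x and y along its sides.
- base_plate: Flat steel plate, 80 (x) x 50 (y) x 8 mm, with a small hole mark at each corner, about 200 g. Origin at the centre of its underside, z up.
Mind the look-alikes: they are no part of the job. Leave any green or yellow look-alike of the large_gear alone.

How it is judged:
At the end, for the whole second after the job is handed in: Each part on the floor of its named bay, within 13 mm (roller; along the bay to 0.25 rad), 14 mm (gears, hub up) or 12 mm (plate) of the bay centre in x and y; motor upright on the plate within 12 mm of its middle; short roller moved less than 30 mm; all released, at rest (x of long_roller in the frame of feed_tray between -0.0435 and -0.0175 m and y of long_roller in the frame of feed_tray between -0.013 and 0.013 m and z of long_roller in the frame of feed_tray between 0.012 and 0.02 m and x of small_gear in the frame of feed_tray between 0.0535 and 0.0815 m and y of small_gear in the frame of feed_tray between -0.014 and 0.014 m and z of small_gear in the frame of feed_tray between 0.001 and 0.008 m and x of base_plate in the frame of drive_tray between -0.0525 and -0.0285 m and y of base_plate in the frame of drive_tray between -0.012 and 0.012 m and z of base_plate in the frame of drive_tray between 0.001 and 0.008 m and x of large_gear in the frame of drive_tray between 0.0365 and 0.0645 m and y of large_gear in the frame of drive_tray between -0.014 and 0.014 m and z of large_gear in the frame of drive_tray between 0.001 and 0.008 m and horizontal distance between motor and base_plate below 0.012 m and z of motor in the frame of base_plate between 0.005 and 0.012 m and angle between each of small_gear, base_plate, motor, large_gear's own z axis and vertical below 0.12 rad and angle between the x axis of long_roller and the x axis of feed_tray, either way round below 0.25 rad and distance of short_roller from where it was at the start of the episode below 0.03 m and linear speed of each of long_roller, small_gear, base_plate, motor, large_gear below 0.02 m/s); the robot touches nothing.
It also fails if it takes over 138 s, if anything falls off the work surface, if the arm or the gripper's body presses on something with over 40 N, if the wrist force passes 120 N, or if a joint passes its speed limit or range.

ROBOT

A 7-joint arm with a two-finger parallel gripper is mounted at the origin on the work surface. World frame = base frame: x ahead of the robot, y to its left, z up, the work surface at z = 0. Lengths are in m, angles in rad, forces in N, time in s.
With the tool pointing down it reaches from about 0.4 to 0.875 m from the base axis. Payload 19.3 kg.
Tool frame: the origin (TCP) lies midway between the tips of the shut fingers; the grasp point (between the pads) lies bot.pinch_z behind it (bot.pinch_z is the distance from the TCP to the grasp point, in m); z points along the fingers, y is the line along which they close (so a half turn about z gives the same grasp; the last joint's range is limited). The gripper opens to 85 mm and grips with 20 to 120 N. Pads are 22 mm wide; open, the fingers measure 114 mm over their backs; the gripper's body (76 mm by 85 mm) begins 54 mm behind the grasp point. The pads swing forward as they close: fully open they stand 13 mm farther back than shut.
Start: joints at [-1.277, 0.521, -0.036, 1.599, 0.021, 1.021, -0.113], TCP at [0.222, 0.584, 0.231] pointing down, gripper open.
Joint ranges: [-2.91, 2.91], [-0.3, 2.13], [-1.5, 1.42], [0.17, 2.43], [-1.26, 4.41], [0.16, 1.93], [-2.52, 2.52]. Speed limits (rad/s): [1.89, 1.89, 2.39, 2.39, 3.01, 3.01, 3.01].

INTERFACE

Orientations are given as [roll, pitch, yaw] about the fixed x, y, z axes, in that order (R = Rz(yaw) Ry(pitch) Rx(roll)).
In Python, from workcell import readout, grab_frame, camera_info, workorder, bot gives the robot as it stands. The module is installed in compiled form; this text tells all that it offers.
- The arm moves only by the tool drive_tool, never from a script. Its argument "targets" is a list of rows, each an object of numbers: "dx", "dy", "dz": the shift along the tool's x, y, z as a fraction of full scale; "yaw": the turn about the tool's z as a fraction of full scale; "fingers": the closure, from 0 (fully open) to 1 (shut). In form: [{"dx": .., "dy": .., "dz": .., "yaw": .., "fingers": ..}, ...]. A call has 1 to 20 rows; each row shifts and turns the commanded pose from where the row before left it, along the tool's axes as they then stand; what a row does not reach is not made up. Full scale, the value 1, is 0.1 m for a shift and 90 degrees for a turn. A row lasts 1/10 s, in which the tool goes at most 50 mm and 8.59 degrees, less where a joint would pass 70% of its speed; a pose out of reach is approached as far as the arm can. A call with a number of a shift or a turn outside -1 to 1 is refused whole. A call with a gripper value outside its range is refused whole. The fingers move at their own pace and stop on an object; "squeeze" is the grip in N (left out, the last holds). Time passes only in rows, so rows that do not move let the fingers close. It gives the time, the measured TCP pose, the force, the opening and the grip force at its end, in the units of the state.
- readout.observe(): the state, without advancing time (a new reading comes with each control period).
- grab_frame(name): name is "side" or "top" or "wrist"; returns the picture (400x640x3 uint8, blue, green, red); there is no depth.
- camera_info(name): a dict with "fx", "fy", "cx", "cy" (pixels), "T" (4x4, takes a point from camera to world coordinates); the wrist camera has in their place "hand_eye" (4x4, takes a point from camera to tool coordinates, whose origin is the TCP and whose axes are the flange's). Camera axes: x right, y up, looking along -z (the intrinsics and any distortion apply to the point x, -y, -z); pixel columns grow to the right and rows downward; lengths in m; the calibration is good to about 2 mm. A picture is of the moment at which its call begins: read the wrist's pose just before it. camera_info takes no time and is no camera call.
- workorder.job_done(): hands the job in; it is judged then, once.
The state is a dict: "clock": time; "qpos": joint angles; "qd": joint speeds; "joint_efforts": joint torques, N m; "position": TCP position; "tool_rot": TCP orientation; "force": force on the tool from outside, world axes, zero at the start; "moment": the same for the moment, N m; "grip_width": finger opening in m; "finger_force": force on a finger pad.
Only numpy, scipy, OpenCV 4.12 (cv2) and the standard library are available. Lean on these libraries where they do the work, as an engineer would, in place of code of your own. Each camera call takes 0.05 s, during which the arm holds its last target. There are 200 camera calls.

## Working session

There is one attempt and no reset: what is moved stays moved. The work goes in short steps, Python scripts to look and compute and a tool call to move; the robot and the scene stay as the last step left them, time stands still between calls to the robot, and variables do not carry over. Pictures are saved under pics/ and viewed, at most 14 in all, crops included, and the job is handed in when it is done.

Besides the shell and the picture viewer there is one more tool, called after "Emit:" as name([rows], argument=value, ...), one row to a line, values as JSON. drive_tool: Moves the arm, as the interface text tells. Shift numbers are shares of 0.1 m and turn numbers shares of 90 degrees, none past 1 either way. Its arguments: {"type":"object","properties":{"targets":{"type":"array","items":{"type":"object","properties":{"dx":{"type":"number","minimum":-1,"maximum":1},"dy":{"type":"number","minimum":-1,"maximum":1},"dz":{"type":"number","minimum":-1,"maximum":1},"yaw":{"type":"number","minimum":-1,"maximum":1},"fingers":{"type":"number"}}}},"squeeze":{"type":"number"}},"required":["targets"]}

```bash
mkdir -p pics; ls
python3 - <<'E'
from workcell import readout, grab_frame, camera_info, workorder, bot
import cv2, numpy as np
np.set_printoptions(precision=4,suppress=True)
s=readout.observe(); print({k:np.round(v,4) for k,v in s.items()}); print(bot.pinch_z)
for n in ("top","side","wrist"):
    f=grab_frame(n); cv2.imwrite(f"pics/{n}0.png",f); print(n,camera_info(n))
E
```

```text
pics
{'clock': np.float64(0.0), 'qpos': array([-1.2772,  0.522 , -0.0363,  1.6   ,  0.0212,  1.0211, -0.1128]), 'qd': array([ 0.0016, -0.0004, -0.0001, -0.0008,  0.0001, -0.0001, -0.0006]), 'joint_efforts': array([ -0.0012, -92.7103,   1.9791, -36.9943,   0.0177,   0.008 ,
        -0.    ]), 'position': array([0.2223, 0.5838, 0.2307]), 'tool_rot': array([-3.1405,  0.    ,  2.7778]), 'force': array([ 0.0324, -0.8811, -0.685 ]), 'moment': array([ 0.0377, -0.0161, -0.0004]), 'finger_force': np.float64(0.0), 'grip_width': np.float64(0.0852)}
0.0187
top {'fx': 492.9371643841707, 'fy': 492.9371643841707, 'cx': 317.2078615186456, 'cy': 202.85976899756815, 'T': array([[ 0.0019,  0.9864, -0.1645,  0.3654],
       [-1.    ,  0.0003, -0.0094, -0.008 ],
       [-0.0092,  0.1645,  0.9863,  1.263 ],
       [ 0.    ,  0.    ,  0.    ,  1.    ]])}
side {'fx': 444.3572211775321, 'fy': 444.3572211775321, 'cx': 318.83395847221124, 'cy': 196.08761154954436, 'T': array([[ 0.9793,  0.0874, -0.1825,  0.4074],
       [-0.2017,  0.4977, -0.8436, -0.7782],
       [ 0.0171,  0.8629,  0.5051,  0.5128],
       [ 0.    ,  0.    ,  0.    ,  1.    ]])}
wrist {'fx': 301.70256798472684, 'fy': 301.70256798472684, 'cx': 322.03349175359597, 'cy': 200.24244066372216, 'hand_eye': array([[-0.0004,  0.9581,  0.2864,  0.0732],
       [ 1.    ,  0.0005, -0.0003, -0.001 ],
       [-0.0004,  0.2864, -0.9581, -0.1431],
       [ 0.    ,  0.    ,  0.    ,  1.    ]])}
```

View pics/top0.png

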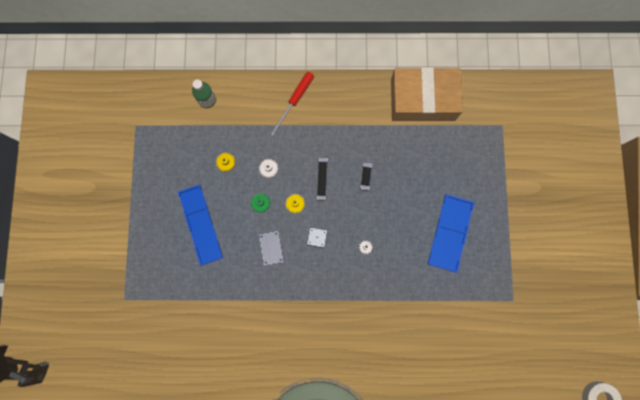

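View pics/side0.png

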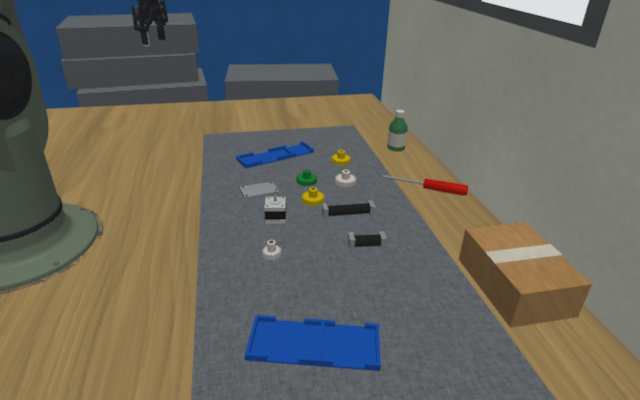

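Top: narrow tray at (200,225), wide tray at (451,233). Plate (271,248), motor (317,237), small gear (366,247), long roller (322,179) and short roller (366,176). Gear candidates for the large one: white (268,168), yellow (226,162) and (295,203), green (261,203). White fits the description and the other colours are look-alikes; I'll confirm this in an enlarged crop.

```bash
cat > h.py <<'E'
from workcell import readout, grab_frame, camera_info, workorder, bot
import cv2, numpy as np
np.set_printoptions(precision=4,suppress=True)
def cam(n,s=None):
    c=camera_info(n)
    if n!="wrist": return c,c["T"]
    from scipy.spatial.transform import Rotation as R
    T=np.eye(4);T[:3,:3]=R.from_euler("xyz",s["tool_rot"]).as_matrix();T[:3,3]=s["position"]
    return c,T@c["hand_eye"]
def ray(n,uv,s=None):
    c,T=cam(n,s); d=T[:3,:3]@np.array([(uv[0]-c["cx"])/c["fx"],-(uv[1]-c["cy"])/c["fy"],-1])
    return T[:3,3],d/np.linalg.norm(d)
def cast(n,uv,z,s=None):
    o,d=ray(n,uv,s); return o+d*(z-o[2])/d[2]
def tri(a,b):
    (o,d),(p,e)=a,b
    t=np.linalg.lstsq(np.c_[d,-e],p-o,rcond=None)[0]
    x,y=o+t[0]*d,p+t[1]*e; return (x+y)/2,np.linalg.norm(x-y)
def blobs(img,lo,hi,amin=30):
    m=cv2.inRange(cv2.cvtColor(img,cv2.COLOR_BGR2HSV),lo,hi)
    n,l,st,ce=cv2.connectedComponentsWithStats(m)
    return [((l==i).astype(np.uint8),st[i],ce[i]) for i in range(1,n) if st[i,4]>=amin]
E
python3 - <<'E'
from h import *
t=cv2.imread("pics/top0.png"); s=cv2.imread("pics/side0.png")
a=cv2.resize(t[150:270,190:390],None,fx=4,fy=4,interpolation=cv2.INTER_CUBIC)
b=cv2.resize(s[140:265,230:400],None,fx=4.5,fy=4.5,interpolation=cv2.INTER_CUBIC)
cv2.imwrite("pics/tc.png",a);cv2.imwrite("pics/sc.png",b)
for nm,lo,hi in (("blue",(100,150,60),(130,255,255)),("white",(0,0,140),(179,60,255)),("dark",(0,0,0),(179,255,45))):
  for n,im in (("top",t),("side",s)):
    for m,st,c in blobs(im,lo,hi):
        x,y=c
        if n=="top" and not(128<x<510 and 128<y<300): continue
        if n=="side" and not(195<x<470 and 130<y<390): continue
        cs=max(cv2.findContours(m,0,2)[0],key=cv2.contourArea); r=cv2.minAreaRect(cs)
        print(nm,n,c.round(1),"area",st[4],"rect",np.round(r[0],1),np.round(r[1],1),round(r[2],1),"w",cast(n,c,0.01))
E
```

```text
blue top [199.8 224.5] area 1801 rect [199.7 224.3] [77.3 23.9] 72.9 w [0.518  0.3048 0.01  ]
blue top [450.7 233. ] area 2164 rect [450.8 232.9] [30.7 72.9] 13.6 w [ 0.4967 -0.3359  0.01  ]
blue side [273.9 154.6] area 877 rect [274.5 154.1] [13.7 75.9] 77.5 w [0.5155 0.2957 0.01  ]
blue side [314.1 343.1] area 5798 rect [313.8 341.7] [135.6  46.5] 4.5 w [ 0.4984 -0.3452  0.01  ]
white top [268.1 167.9] area 288 rect [268. 168.] [18. 18.] 90.0 w [0.667  0.1323 0.01  ]
white top [316.6 236.9] area 307 rect [316.6 236.9] [17.6 17.4] 9.5 w [0.4864 0.0054 0.01  ]
white top [270.7 247.8] area 606 rect [270.5 247.9] [31.9 20.1] 80.5 w [0.4586 0.1219 0.01  ]
white top [365.3 246.8] area 147 rect [365.5 246.5] [13. 13.] 90.0 w [ 0.4615 -0.1184  0.01  ]
white side [345.2 178.7] area 121 rect [345.5 178.5] [ 9. 19.] 90.0 w [0.6683 0.1315 0.01  ]
white side [274.5 202.3] area 202 rect [274. 202.] [10. 20.] 90.0 w [0.4885 0.0522 0.01  ]
white side [271.1 251. ] area 105 rect [271.  250.5] [ 9. 18.] 90.0 w [ 0.4619 -0.1195  0.01  ]
dark top [321.3 179.1] area 95 rect [321.5 178.5] [ 5. 31.] 0.0 w [ 0.637  -0.0067  0.01  ]
dark top [365.6 175.9] area 85 rect [365.6 176. ] [ 5.6 15.7] 6.3 w [ 0.6455 -0.1216  0.01  ]
dark side [348.9 209.2] area 379 rect [348.9 209.2] [ 9.3 40.6] 85.9 w [ 0.6412 -0.0038  0.01  ]
dark side [274.6 215. ] area 141 rect [275. 215.] [ 6. 20.] 90.0 w [0.4826 0.0013 0.01  ]
dark side [367.9 240.2] area 260 rect [367.5 240. ] [10. 25.] 90.0 w [ 0.6481 -0.119   0.01  ]
```

View pics/tc.png

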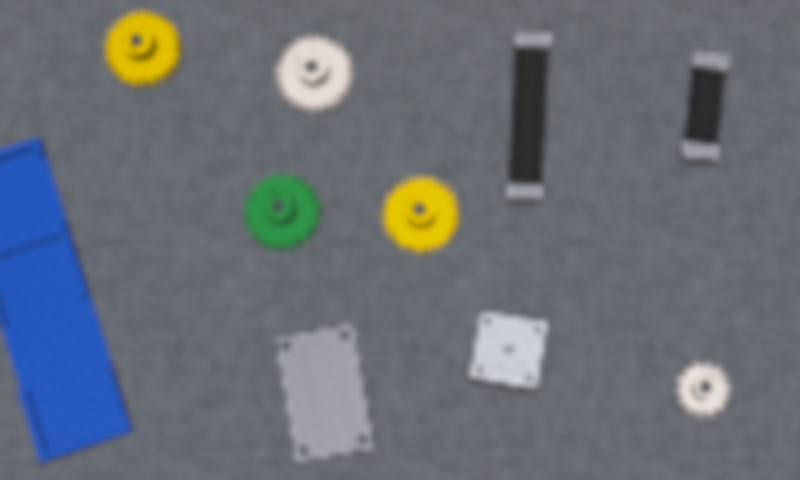

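View pics/sc.png

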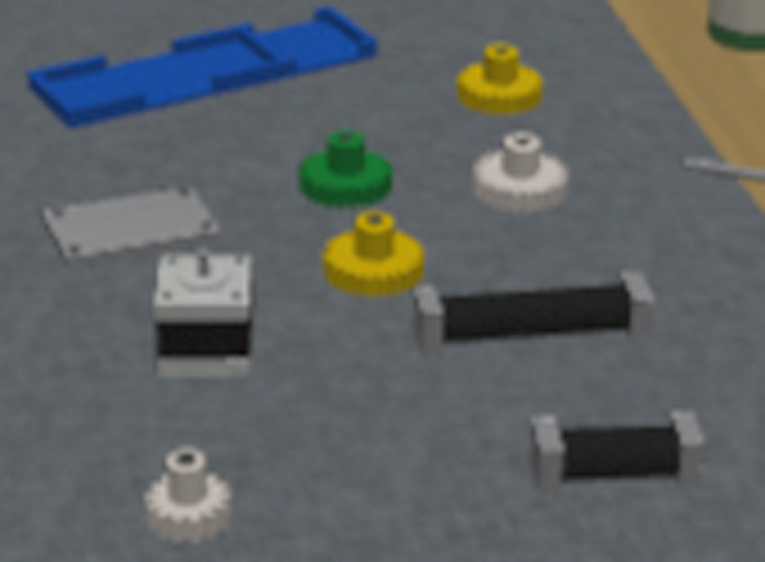

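The crop confirms it. White large gear hub at crop (312,66), i.e. top px (267.6,166); the yellow and green ones of equal size are decoys. Small gear at (705,387), visibly smaller. Long roller at crop (530,115), the short one at (705,105). Next I triangulate these features in both views.

Run:
```python
from h import *
t=cv2.imread("pics/top0.png"); s=cv2.imread("pics/side0.png")
T=lambda x,y:(190+(x+.5)/4-.5,150+(y+.5)/4-.5); S=lambda x,y:(230+(x+.5)/4.5-.5,140+(y+.5)/4.5-.5)
F={"Lgear hub":((313,66),(522,141)),"Sgear hub":((705,387),(186,458)),"motor shaft":((508,349),(204,250)),
"roller near":((525,190),(427,293)),"roller far":((533,39),(636,278)),"short near":((701,151),(547,425)),"short far":((711,60),(684,419)),
"p0":((287,345),(57,213)),"p1":((346,334),(181,192)),"p2":((303,450),(74,250)),"p3":((362,439),(207,229))}
for k,(a,b) in F.items():
    p,g=tri(ray("top",T(*a)),ray("side",S(*b))); print(k,p,"gap",round(g,4))
def corners(im,lo,hi):
    o=[]
    for m,st,c in blobs(im,lo,hi,800):
        if st[4]>7000: continue
        r=cv2.boxPoints(cv2.minAreaRect(max(cv2.findContours(m,0,2)[0],key=cv2.contourArea)))
        print(st[4],r.round(1).tolist()); o.append(r)
    return o
B=((100,150,60),(130,255,255))
for r in corners(t,*B): 
    w=np.array([cast("top",p,.012) for p in r]); print(w[:,:2].tolist(), "sides",np.linalg.norm(np.diff(w,axis=0),axis=1),"c",w.mean(0))
# motor, plate rect
for m,st,c in blobs(t,(0,0,140),(179,60,255)):
    if not(128<c[0]<510 and 128<c[1]<300): continue
    r=cv2.boxPoints(cv2.minAreaRect(max(cv2.findContours(m,0,2)[0],key=cv2.contourArea)))
    z={288:.012,307:.04,606:.008,147:.012}[st[4]]
    w=np.array([cast("top",p,z) for p in r]);e=np.diff(w,axis=0);print(st[4],"c",cast("top",c,z),"sides",np.linalg.norm(e,axis=1),"ang",np.degrees(np.arctan2(e[:,1],e[:,0])))
a=cv2.resize(s[300:375,235:395],None,fx=5,fy=5,interpolation=cv2.INTER_CUBIC)
b=cv2.resize(t[185:280,425:480],None,fx=5,fy=5,interpolation=cv2.INTER_CUBIC)
cc=cv2.resize(t[180:270,170:230],None,fx=5,fy=5,interpolation=cv2.INTER_CUBIC)
c=np.zeros((600,800,3),np.uint8); 
c[:375]=a[:375,:800]; cv2.imwrite("pics/dt_side.png",a)
d=np.zeros((475,600,3),np.uint8); d[:475,:275]=b; d[:450,290:590]=cc; cv2.imwrite("pics/dt_top.png",d)
```

```text
Lgear hub [0.6672 0.1305 0.0315] gap 0.0015
Sgear hub [ 0.4618 -0.118   0.0306] gap 0.0016
motor shaft [0.4837 0.0047 0.0554] gap 0.0031
roller near [ 0.5866 -0.0056  0.028 ] gap 0.0008
roller far [ 0.6858 -0.0108  0.0287] gap 0.0018
short near [ 0.6129 -0.118   0.0278] gap 0.0026
short far [ 0.6715 -0.1251  0.0286] gap 0.0011
p0 [0.4562 0.1448 0.0076] gap 0.0657
p1 [0.4894 0.1068 0.031 ] gap 0.0089
p2 [ 0.4271  0.1377 -0.0155] gap 0.0071
p3 [0.4625 0.0947 0.0149] gap 0.0669
1801 [[177.0, 190.89999389648438], [199.8000030517578, 183.8000030517578], [222.5, 257.70001220703125], [199.6999969482422, 264.70001220703125]]
2164 [[427.29998779296875, 264.79998779296875], [444.3999938964844, 193.89999389648438], [474.20001220703125, 201.10000610351562], [457.1000061035156, 272.0]]
[[0.6054866933330001, 0.3672929694041525], [0.6240581634976075, 0.3087623161912986], [0.433350914224461, 0.2432789705844858], [0.4156069549087082, 0.3004741109582373]] sides [0.0614 0.2016 0.0599] c [0.5196 0.305  0.012 ]
[[0.41633998119034155, -0.2732101523864], [0.5975918746541993, -0.3236565694202776], [0.5787498892002587, -0.39919042706497143], [0.3984638112712157, -0.34715069370772256]] sides [0.1881 0.0778 0.1876] c [ 0.4978 -0.3358  0.012 ]
288 c [0.6665 0.1321 0.012 ] sides [0.0471 0.0481 0.0468] ang [ -90.0303 -179.1238   89.99  ]
307 c [0.4835 0.0051 0.04  ] sides [0.0435 0.0439 0.0434] ang [ -9.1606 -99.4622 170.5106]
606 c [0.4587 0.1221 0.008 ] sides [0.0512 0.0813 0.0507] ang [ -80.433  -169.7332   99.5003]
147 c [ 0.4614 -0.1182  0.012 ] sides [0.033  0.0329 0.0328] ang [-89.9409 179.0601  90.073 ]
```

View pics/dt_side.png

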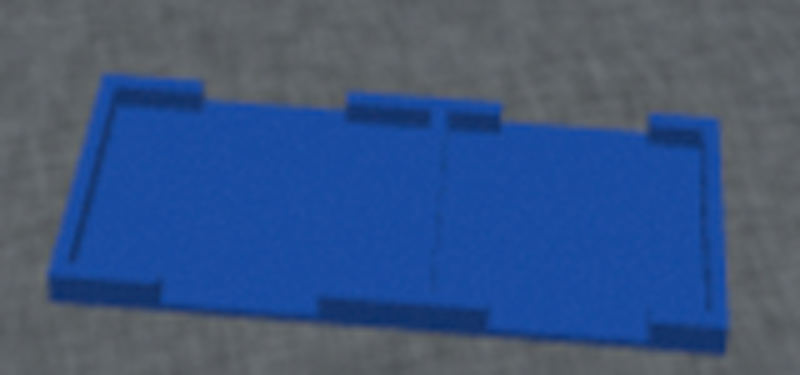

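View pics/dt_top.png

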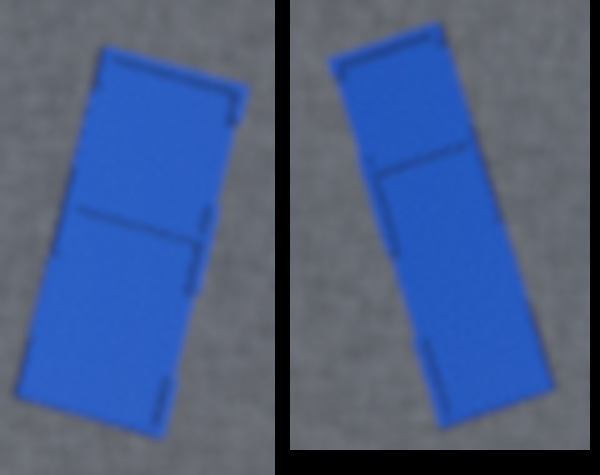

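The tray crops show: drive divider nearer the far end, so the big bay is near the robot. The same holds for the feed tray: long bay near, small bay far. Notches line up with each bay's middle. I'll redo the plate correspondences and add the tray corners.

Run:
```python
from h import *
def C(u0,v0,k): return lambda x,y:(u0+(x+.5)/k-.5,v0+(y+.5)/k-.5)
T=C(190,150,4);S=C(230,140,4.5);DT=C(425,185,5);FT=C(170,180,5);DS=C(235,300,5)
G={"plate":(T,S,[((287,345),(181,192)),((303,450),(57,213)),((362,439),(74,250)),((346,334),(207,229))]),
"drive":(DT,DS,[((18,397),(105,77)),((105,48),(718,119)),((247,88),(727,325)),((162,437),(52,275))]),
"feed":(FT,S,[((150,428),(30,73)),((40,60),(325,12)),((150,23),(375,38)),((263,388),(72,113))])}
for k,(a,b,l) in G.items():
    P=np.array([tri(ray("top",a(*p)),ray("side",b(*q)))[0] for p,q in l]); g=[tri(ray("top",a(*p)),ray("side",b(*q)))[1] for p,q in l]
    e=P[[1,2,3,0]]-P
    print(k,"c",P.mean(0),"z",P[:,2],"gap",np.array(g),"sides",np.linalg.norm(e,axis=1),"ang",np.degrees(np.arctan2(e[:,1],e[:,0])))
for n,c,a,bs in (("feed",(.5196,.305),None,(-.0305,.0675)),("drive",(.4978,-.3358),None,(-.0405,.0505))):
    box=np.array({"feed":[[.6055,.3673],[.6241,.3088],[.4334,.2433],[.4156,.3005]],"drive":[[.5976,-.3237],[.5787,-.3992],[.3985,-.3472],[.4163,-.2732]]}[n])
    d=box[:2].mean(0)-box[2:].mean(0);d/=np.linalg.norm(d);print(n,"yaw",np.degrees(np.arctan2(d[1],d[0])),[np.array(c)+b*d for b in bs], [np.linalg.norm(np.array(c)+b*d) for b in bs])
```

```text
plate c [0.4596 0.122  0.0082] z [0.0091 0.009  0.0077 0.0068] gap [0.0006 0.001  0.0001 0.0012] sides [0.0668 0.0378 0.0683 0.0384] ang [-170.0956  -79.8728    9.483   102.4076]
drive c [ 0.4988 -0.3374  0.0108] z [0.0108 0.0109 0.011  0.0104] gap [0.0025 0.0032 0.003  0.0019] sides [0.1863 0.0749 0.1855 0.0743] ang [ -16.005  -106.2879  163.8274   74.278 ]
feed c [0.5196 0.3049 0.0119] z [0.0117 0.0091 0.0153 0.0116] gap [0.0029 0.0012 0.0011 0.0034] sides [0.1988 0.0616 0.1974 0.0601] ang [  19.3014  -71.4641 -161.0402  109.9098]
feed yaw 19.16791347212101 [array([0.4908, 0.295 ]), array([0.5834, 0.3272])] [np.float64(0.5726187895617572), np.float64(0.6688361901989645)]
drive yaw -15.830197084367278 [array([ 0.4588, -0.3248]), array([ 0.5464, -0.3496])] [np.float64(0.5621337911955657), np.float64(0.6486443654611671)]
```

```bash
cat > plan.py <<'E'
# python3 plan.py x y z yawdeg [...]: turn first (at the first pose), then shift; totals in full-scale units
import sys; from h import *
s=readout.observe(); p=s["position"]; y=s["tool_rot"][2]
print("t",round(float(s["clock"]),2),"pos",p,"rot",np.degrees(s["tool_rot"]),"w",round(float(s["grip_width"]),4),"ff",s["finger_force"],"F",s["force"])
a=[float(v) for v in sys.argv[1:]]
for i in range(0,len(a),4):
    q=np.array(a[i:i+3]); t=np.radians(a[i+3]); w=(t-y+np.pi)%(2*np.pi)-np.pi; d=q-p
    dx,dy=d[0]*np.cos(t)+d[1]*np.sin(t), d[0]*np.sin(t)-d[1]*np.cos(t)
    print("yaw",round(-w/(np.pi/2),3),"dx %.3f dy %.3f dz %.3f"%(dx*10,dy*10,-d[2]*10))
    p,y=q,t
E
python3 plan.py .636 -.008 .12 177 .636 -.008 .004 177
```

```text
t 0.15 pos [0.2223 0.5838 0.2309] rot [-179.9504    0.0032  159.156 ] w 0.0856 ff 0.0 F [-0.1051 -0.1094 -0.2162]
yaw -0.198 dx -4.441 dy -5.694 dz 1.109
yaw -0.0 dx 0.000 dy 0.000 dz 1.160
```

Emit:
drive_tool([
  {"yaw": -0.09, "fingers": 0},
  {"yaw": -0.09},
  {"yaw": -0.018, "dz": 0.1},
  {"dx": -0.26, "dy": -0.335, "dz": 0.06},
  {"dx": -0.26, "dy": -0.335, "dz": 0.06},
  {"dx": -0.26, "dy": -0.335, "dz": 0.06},
  {"dx": -0.26, "dy": -0.335, "dz": 0.06},
  {"dx": -0.26, "dy": -0.335, "dz": 0.06},
  {"dx": -0.26, "dy": -0.335, "dz": 0.06},
  {"dx": -0.26, "dy": -0.335, "dz": 0.06},
  {"dx": -0.26, "dy": -0.335, "dz": 0.06},
  {"dx": -0.26, "dy": -0.335, "dz": 0.06},
  {"dx": -0.26, "dy": -0.335, "dz": 0.06},
  {"dx": -0.26, "dy": -0.335, "dz": 0.06},
  {"dx": -0.26, "dy": -0.335, "dz": 0.06},
  {"dx": -0.26, "dy": -0.335, "dz": 0.06},
  {"dx": -0.26, "dy": -0.335, "dz": 0.06},
  {"dx": -0.26, "dy": -0.335, "dz": 0.06},
  {"dx": -0.26, "dy": -0.335, "dz": 0.06},
  {"dx": -0.26, "dy": -0.335, "dz": 0.06},
])

```text
invalid input
```

```bash
python3 plan.py .636 -.008 .12 177 .636 -.008 .004 177
python3 - <<'E'
from h import *
s=readout.observe();f=grab_frame("wrist");cv2.imwrite("pics/w1.png",f)
for m,st,c in blobs(f,(0,0,0),(179,255,50),300): print(c,st,cast("wrist",c,.02,s))
E
```

```text
t 0.15 pos [0.2223 0.5838 0.2309] rot [-179.9504    0.0032  159.156 ] w 0.0856 ff 0.0 F [-0.1051 -0.1094 -0.2162]
yaw -0.198 dx -4.441 dy -5.694 dz 1.109
yaw -0.0 dx 0.000 dy 0.000 dz 1.160
[323.2853 353.6971] [    0   252   640   148 37241] [0.4691 0.4905 0.02  ]
```

View pics/w1.png

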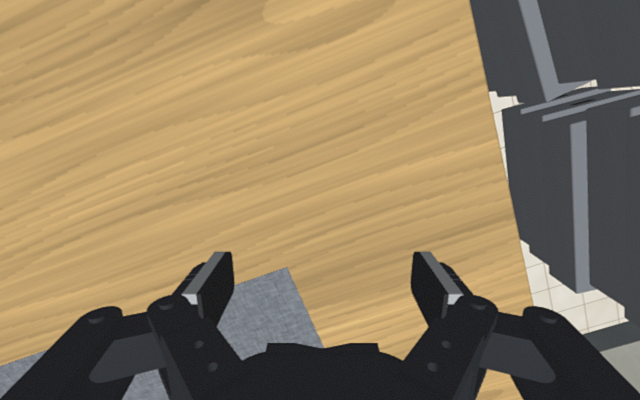

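The drive call was refused, most likely for the missing keys, so the arm has not moved. The picture shows only the start pose: the gripper over wood, with the mat edge at about (290,270). I'll give every key in each row.

Emit:
drive_tool([
  {"dx": 0, "dy": 0, "dz": 0, "yaw": -0.09, "fingers": 0},
  {"dx": 0, "dy": 0, "dz": 0, "yaw": -0.09, "fingers": 0},
  {"dx": 0, "dy": 0, "dz": 0.1, "yaw": -0.018, "fingers": 0},
  {"dx": -0.26, "dy": -0.335, "dz": 0.06, "yaw": 0, "fingers": 0},
  {"dx": -0.26, "dy": -0.335, "dz": 0.06, "yaw": 0, "fingers": 0},
  {"dx": -0.26, "dy": -0.335, "dz": 0.06, "yaw": 0, "fingers": 0},
  {"dx": -0.26, "dy": -0.335, "dz": 0.06, "yaw": 0, "fingers": 0},
  {"dx": -0.26, "dy": -0.335, "dz": 0.06, "yaw": 0, "fingers": 0},
  {"dx": -0.26, "dy": -0.335, "dz": 0.06, "yaw": 0, "fingers": 0},
  {"dx": -0.26, "dy": -0.335, "dz": 0.06, "yaw": 0, "fingers": 0},
  {"dx": -0.26, "dy": -0.335, "dz": 0.06, "yaw": 0, "fingers": 0},
  {"dx": -0.26, "dy": -0.335, "dz": 0.06, "yaw": 0, "fingers": 0},
  {"dx": -0.26, "dy": -0.335, "dz": 0.06, "yaw": 0, "fingers": 0},
  {"dx": -0.26, "dy": -0.335, "dz": 0.06, "yaw": 0, "fingers": 0},
  {"dx": -0.26, "dy": -0.335, "dz": 0.06, "yaw": 0, "fingers": 0},
  {"dx": -0.26, "dy": -0.335, "dz": 0.06, "yaw": 0, "fingers": 0},
  {"dx": -0.26, "dy": -0.335, "dz": 0.06, "yaw": 0, "fingers": 0},
  {"dx": -0.26, "dy": -0.335, "dz": 0.06, "yaw": 0, "fingers": 0},
  {"dx": -0.26, "dy": -0.335, "dz": 0.06, "yaw": 0, "fingers": 0},
  {"dx": -0.26, "dy": -0.335, "dz": 0.06, "yaw": 0, "fingers": 0},
], squeeze=40)

```text
clock: 2.2
position: [0.6342, -0.0097, 0.1182]
tool_rot: [-3.141, -0.001, 3.085]
force: [0.1, 0.2, 0.3]
grip_width: 0.0856
finger_force: 0.0
```

```bash
python3 - <<'E'
from h import *
s=readout.observe();f=grab_frame("wrist");cv2.imwrite("pics/w2.png",f)
for m,st,c in blobs(f,(0,0,0),(179,255,45),300): print(c,st,cast("wrist",c,.02,s))
E
python3 plan.py .636 -.008 .12 177 .636 -.008 .004 177
```

```text
[324.3672  29.0131] [296  23  58  13 305] [ 0.5055 -0.0015  0.02  ]
[321.1021 351.5414] [    0   252   640   148 24575] [ 0.7874 -0.0201  0.02  ]
t 2.25 pos [ 0.6366 -0.0171  0.1173] rot [-179.7772    0.0288  176.4419] w 0.0854 ff 0.0 F [-4.5395 -8.6915 -0.9803]
yaw -0.006 dx 0.011 dy 0.091 dz -0.027
yaw -0.0 dx 0.000 dy 0.000 dz 1.160
```

View pics/w2.png

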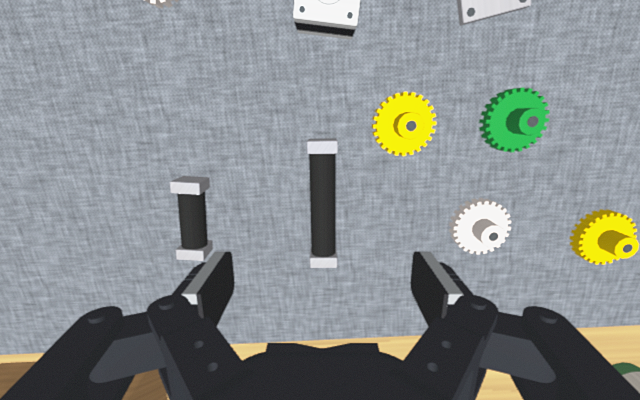

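The wrist view shows the long roller lying along the tool's x between the open fingers: end block faces at (323,147) and (323,262), the short roller left at (192,220). The arm was still settling, so I'll let it settle while descending part way.

Emit:
drive_tool([
  {"dx": 0, "dy": 0, "dz": 0.2, "yaw": 0, "fingers": 0},
  {"dx": 0, "dy": 0, "dz": 0.2, "yaw": 0, "fingers": 0},
  {"dx": 0, "dy": 0, "dz": 0.2, "yaw": 0, "fingers": 0},
  {"dx": 0, "dy": 0, "dz": 0, "yaw": 0, "fingers": 0},
  {"dx": 0, "dy": 0, "dz": 0, "yaw": 0, "fingers": 0},
])

```text
clock: 2.75
position: [0.6335, -0.008, 0.0592]
tool_rot: [-3.141, -0.001, 3.087]
force: [-0.0, -0.1, 0.6]
grip_width: 0.0853
finger_force: 0.0
```

```bash
python3 - <<'E'
from h import *
s=readout.observe();f=grab_frame("wrist");g=cv2.cvtColor(f,cv2.COLOR_BGR2HSV)
m=cv2.inRange(g,(0,0,0),(179,255,50));m[260:]=0
n,l,st,ce=cv2.connectedComponentsWithStats(m)
for i in range(1,n):
    if st[i,4]>400: print(ce[i],st[i],"mid",cast("wrist",(st[i,0]+st[i,2]/2,st[i,1]+st[i,3]/2),.02,s))
E
python3 plan.py .636 -.008 .004 177
```

```text
[331.1607   3.8443] [285   0  79  12 591] mid [ 0.5075 -0.0006  0.02  ]
[164.3063 238.3766] [143 215  30  45 555] mid [ 0.634  -0.1164  0.02  ]
t 2.8 pos [ 0.634  -0.0079  0.0599] rot [-179.9941    0.0284  176.9002] w 0.0853 ff 0.0 F [ 0.1695  0.5801 -0.2077]
yaw -0.001 dx -0.020 dy 0.000 dz 0.559
```

Emit:
drive_tool([
  {"dx": -0.02, "dy": 0, "dz": 0.2, "yaw": 0, "fingers": 0},
  {"dx": 0, "dy": 0, "dz": 0.2, "yaw": 0, "fingers": 0.2},
  {"dx": 0, "dy": 0, "dz": 0.15, "yaw": 0, "fingers": 0.4},
  {"dx": 0, "dy": 0, "dz": 0, "yaw": 0, "fingers": 1},
  {"dx": 0, "dy": 0, "dz": 0, "yaw": 0, "fingers": 1},
  {"dx": 0, "dy": 0, "dz": 0, "yaw": 0, "fingers": 1},
  {"dx": 0, "dy": 0, "dz": 0, "yaw": 0, "fingers": 1},
  {"dx": 0, "dy": 0, "dz": 0, "yaw": 0, "fingers": 1},
  {"dx": 0, "dy": 0, "dz": 0, "yaw": 0, "fingers": 1},
  {"dx": 0, "dy": 0, "dz": 0, "yaw": 0, "fingers": 1},
])

```text
clock: 3.8
position: [0.6364, -0.0081, 0.0054]
tool_rot: [3.141, 0.002, 3.089]
force: [-2.2, 0.6, 7.6]
grip_width: 0.0202
finger_force: 39.8
```

```bash
python3 plan.py .636 -.008 .1 199.2 .491 .295 .1 199.2 .491 .295 .01 199.2
```

```text
t 3.8 pos [ 0.6364 -0.0081  0.0054] rot [179.9934   0.0891 176.9666] w 0.0202 ff 39.765231013298035 F [-2.201   0.6156  7.6436]
yaw -0.247 dx 0.003 dy 0.002 dz -0.946
yaw -0.0 dx 0.373 dy 3.338 dz -0.000
yaw -0.0 dx -0.000 dy 0.000 dz 0.900
```

Emit:
drive_tool([
  {"dx": 0, "dy": 0, "dz": -0.2, "yaw": 0, "fingers": 1},
  {"dx": 0, "dy": 0, "dz": -0.25, "yaw": -0.08, "fingers": 1},
  {"dx": 0, "dy": 0, "dz": -0.25, "yaw": -0.08, "fingers": 1},
  {"dx": 0, "dy": 0, "dz": -0.25, "yaw": -0.087, "fingers": 1},
  {"dx": 0.03, "dy": 0.28, "dz": 0, "yaw": 0, "fingers": 1},
  {"dx": 0.03, "dy": 0.28, "dz": 0, "yaw": 0, "fingers": 1},
  {"dx": 0.03, "dy": 0.28, "dz": 0, "yaw": 0, "fingers": 1},
  {"dx": 0.03, "dy": 0.28, "dz": 0, "yaw": 0, "fingers": 1},
  {"dx": 0.03, "dy": 0.28, "dz": 0, "yaw": 0, "fingers": 1},
  {"dx": 0.03, "dy": 0.28, "dz": 0, "yaw": 0, "fingers": 1},
  {"dx": 0.03, "dy": 0.28, "dz": 0, "yaw": 0, "fingers": 1},
  {"dx": 0.03, "dy": 0.28, "dz": 0, "yaw": 0, "fingers": 1},
  {"dx": 0.03, "dy": 0.28, "dz": 0, "yaw": 0, "fingers": 1},
  {"dx": 0.03, "dy": 0.28, "dz": 0, "yaw": 0, "fingers": 1},
  {"dx": 0.03, "dy": 0.28, "dz": 0, "yaw": 0, "fingers": 1},
  {"dx": 0.03, "dy": 0.24, "dz": 0, "yaw": 0, "fingers": 1},
  {"dx": 0, "dy": 0, "dz": 0, "yaw": 0, "fingers": 1},
  {"dx": 0, "dy": 0, "dz": 0, "yaw": 0, "fingers": 1},
  {"dx": 0, "dy": 0, "dz": 0, "yaw": 0, "fingers": 1},
])

```text
clock: 5.7
position: [0.493, 0.2927, 0.0995]
tool_rot: [-3.141, 0.0, -2.807]
force: [0.8, -0.6, -2.1]
grip_width: 0.0202
finger_force: 39.5
```

```bash
python3 plan.py .491 .295 .1 199.2 .491 .295 .01 199.2
python3 - <<'E'
from h import *
s=readout.observe();f=grab_frame("wrist");cv2.imwrite("pics/w3.png",f)
E
```

```text
t 5.7 pos [0.493  0.2927 0.0995] rot [-179.9703    0.0164 -160.8564] w 0.0202 ff 39.484355449676514 F [ 0.8107 -0.6073 -2.1322]
yaw -0.001 dx 0.012 dy 0.029 dz -0.005
yaw -0.0 dx -0.000 dy 0.000 dz 0.900
```

View pics/w3.png

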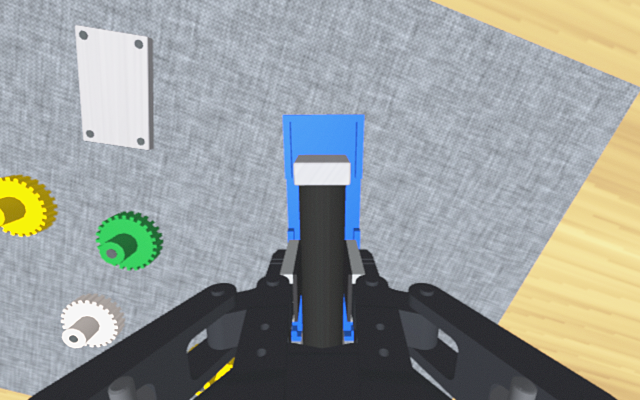

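The wrist view shows the roller held level, centred on the tray (roller at column 322, tray at 323) with its axis parallel. Lower and release.

Emit:
drive_tool([
  {"dx": 0.012, "dy": 0.028, "dz": 0.2, "yaw": 0, "fingers": 1},
  {"dx": 0, "dy": 0, "dz": 0.2, "yaw": 0, "fingers": 1},
  {"dx": 0, "dy": 0, "dz": 0.2, "yaw": 0, "fingers": 1},
  {"dx": 0, "dy": 0, "dz": 0.15, "yaw": 0, "fingers": 1},
  {"dx": 0, "dy": 0, "dz": 0.1, "yaw": 0, "fingers": 1},
  {"dx": 0, "dy": 0, "dz": 0.04, "yaw": 0, "fingers": 1},
  {"dx": 0, "dy": 0, "dz": 0, "yaw": 0, "fingers": 1},
  {"dx": 0, "dy": 0, "dz": 0, "yaw": 0, "fingers": 1},
  {"dx": 0, "dy": 0, "dz": 0, "yaw": 0, "fingers": 0.6},
  {"dx": 0, "dy": 0, "dz": 0, "yaw": 0, "fingers": 0.5},
  {"dx": 0, "dy": 0, "dz": 0, "yaw": 0, "fingers": 0.4},
])

```text
clock: 6.85
position: [0.4907, 0.296, 0.0106]
tool_rot: [3.141, 0.001, -2.806]
force: [1.0, -0.4, -0.5]
grip_width: 0.0509
finger_force: 0.0
```

```bash
python3 plan.py .491 .295 .1 180 .4615 -.118 .1 180 .4615 -.118 .015 180
```

```text
t 6.85 pos [0.4907 0.296  0.0106] rot [ 179.9923    0.032  -160.7984] w 0.0509 ff 0.0 F [ 1.0455 -0.4274 -0.5127]
yaw 0.213 dx -0.003 dy -0.010 dz -0.894
yaw -0.0 dx 0.295 dy -4.130 dz -0.000
yaw -0.0 dx 0.000 dy 0.000 dz 0.850
```

Emit:
drive_tool([
  {"dx": 0, "dy": 0, "dz": -0.2, "yaw": 0, "fingers": 0.4},
  {"dx": 0, "dy": 0, "dz": -0.25, "yaw": 0, "fingers": 0.4},
  {"dx": 0, "dy": 0, "dz": -0.25, "yaw": 0.07, "fingers": 0.4},
  {"dx": 0, "dy": 0, "dz": -0.2, "yaw": 0.07, "fingers": 0.4},
  {"dx": 0, "dy": 0, "dz": 0, "yaw": 0.073, "fingers": 0.4},
  {"dx": 0.023, "dy": -0.318, "dz": 0, "yaw": 0, "fingers": 0.4},
  {"dx": 0.023, "dy": -0.318, "dz": 0, "yaw": 0, "fingers": 0.4},
  {"dx": 0.023, "dy": -0.318, "dz": 0, "yaw": 0, "fingers": 0.4},
  {"dx": 0.023, "dy": -0.318, "dz": 0, "yaw": 0, "fingers": 0.4},
  {"dx": 0.023, "dy": -0.318, "dz": 0, "yaw": 0, "fingers": 0.4},
  {"dx": 0.023, "dy": -0.318, "dz": 0, "yaw": 0, "fingers": 0.4},
  {"dx": 0.023, "dy": -0.318, "dz": 0, "yaw": 0, "fingers": 0.4},
  {"dx": 0.023, "dy": -0.318, "dz": 0, "yaw": 0, "fingers": 0.4},
  {"dx": 0.023, "dy": -0.318, "dz": 0, "yaw": 0, "fingers": 0.4},
  {"dx": 0.023, "dy": -0.318, "dz": 0, "yaw": 0, "fingers": 0.4},
  {"dx": 0.023, "dy": -0.318, "dz": 0, "yaw": 0, "fingers": 0.4},
  {"dx": 0.023, "dy": -0.318, "dz": 0, "yaw": 0, "fingers": 0.4},
  {"dx": 0.023, "dy": -0.318, "dz": 0, "yaw": 0, "fingers": 0.4},
  {"dx": 0, "dy": 0, "dz": 0, "yaw": 0, "fingers": 0.4},
  {"dx": 0, "dy": 0, "dz": 0, "yaw": 0, "fingers": 0.4},
])

```text
clock: 8.85
position: [0.4608, -0.118, 0.1004]
tool_rot: [3.142, 0.0, 3.141]
force: [-0.0, 0.6, -0.4]
grip_width: 0.0513
finger_force: 0.0
```

```bash
python3 plan.py .4615 -.118 .1 180 .4615 -.118 .016 180
python3 - <<'E'
from h import *
f=grab_frame("top")
for m,st,c in blobs(f,(0,0,140),(179,60,255)): 
    if 128<c[0]<510 and 128<c[1]<300: print(c,st[4],cast("top",c,.012))
for m,st,c in blobs(f,(0,0,0),(179,255,45)): 
    if 128<c[0]<510 and 128<c[1]<300: print("dark",c,st[4],cast("top",c,.02))
E
```

```text
t 8.85 pos [ 0.4608 -0.118   0.1004] rot [179.9978   0.015  179.9443] w 0.0513 ff 0.0 F [-0.0137  0.5593 -0.3687]
yaw -0.001 dx -0.007 dy -0.000 dz 0.004
yaw -0.0 dx 0.000 dy 0.000 dz 0.840
[268.1254 167.8373] 295 [0.6666 0.132  0.012 ]
[367.6129 164.2903] 31 [ 0.676  -0.1272  0.012 ]
[316.5481 236.9519] 312 [0.4862 0.0054 0.012 ]
[270.5508 247.9841] 630 [0.458 0.122 0.012]
[206.     252.8438] 32 [0.4455 0.2856 0.012 ]
dark [365.0185 176.463 ] 54 [ 0.6418 -0.1193  0.02  ]
dark [350.7203 230.9231] 143 [ 0.5008 -0.0811  0.02  ]
dark [378.2721 285.8503] 147 [ 0.3638 -0.1482  0.02  ]
```

Emit:
drive_tool([
  {"dx": 0, "dy": 0, "dz": 0.25, "yaw": 0, "fingers": 0.4},
  {"dx": 0, "dy": 0, "dz": 0.25, "yaw": 0, "fingers": 0.4},
  {"dx": 0, "dy": 0, "dz": 0.2, "yaw": 0, "fingers": 0.4},
  {"dx": 0, "dy": 0, "dz": 0.14, "yaw": 0, "fingers": 0.4},
  {"dx": 0, "dy": 0, "dz": 0, "yaw": 0, "fingers": 0.5},
  {"dx": 0, "dy": 0, "dz": 0, "yaw": 0, "fingers": 1},
  {"dx": 0, "dy": 0, "dz": 0, "yaw": 0, "fingers": 1},
  {"dx": 0, "dy": 0, "dz": 0, "yaw": 0, "fingers": 1},
  {"dx": 0, "dy": 0, "dz": 0, "yaw": 0, "fingers": 1},
  {"dx": 0, "dy": 0, "dz": 0, "yaw": 0, "fingers": 1},
  {"dx": 0, "dy": 0, "dz": 0, "yaw": 0, "fingers": 1},
], squeeze=30)

```text
clock: 10.0
position: [0.4614, -0.1173, 0.0172]
tool_rot: [3.141, 0.001, -3.141]
force: [-1.0, 2.9, 8.4]
grip_width: 0.014
finger_force: 29.5
```

```bash
python3 plan.py .4615 -.118 .1 199.2 .583 .327 .1 199.2 .583 .327 .021 199.2
```

```text
t 10.0 pos [ 0.4614 -0.1173  0.0172] rot [ 179.9935    0.0816 -179.9509] w 0.014 ff 29.479707777500153 F [-0.9647  2.9019  8.3969]
yaw -0.213 dx 0.001 dy -0.007 dz -0.828
yaw -0.0 dx -2.611 dy 3.803 dz -0.000
yaw -0.0 dx -0.000 dy 0.000 dz 0.790
```

Emit:
drive_tool([
  {"dx": 0, "dy": 0, "dz": -0.2, "yaw": 0, "fingers": 1},
  {"dx": 0, "dy": 0, "dz": -0.22, "yaw": -0.071, "fingers": 1},
  {"dx": 0, "dy": 0, "dz": -0.21, "yaw": -0.071, "fingers": 1},
  {"dx": 0, "dy": 0, "dz": -0.2, "yaw": -0.071, "fingers": 1},
  {"dx": -0.2, "dy": 0.292, "dz": 0, "yaw": 0, "fingers": 1},
  {"dx": -0.2, "dy": 0.292, "dz": 0, "yaw": 0, "fingers": 1},
  {"dx": -0.2, "dy": 0.292, "dz": 0, "yaw": 0, "fingers": 1},
  {"dx": -0.2, "dy": 0.292, "dz": 0, "yaw": 0, "fingers": 1},
  {"dx": -0.2, "dy": 0.292, "dz": 0, "yaw": 0, "fingers": 1},
  {"dx": -0.2, "dy": 0.292, "dz": 0, "yaw": 0, "fingers": 1},
  {"dx": -0.2, "dy": 0.292, "dz": 0, "yaw": 0, "fingers": 1},
  {"dx": -0.2, "dy": 0.292, "dz": 0, "yaw": 0, "fingers": 1},
  {"dx": -0.2, "dy": 0.292, "dz": 0, "yaw": 0, "fingers": 1},
  {"dx": -0.2, "dy": 0.292, "dz": 0, "yaw": 0, "fingers": 1},
  {"dx": -0.2, "dy": 0.292, "dz": 0, "yaw": 0, "fingers": 1},
  {"dx": -0.2, "dy": 0.292, "dz": 0, "yaw": 0, "fingers": 1},
  {"dx": -0.21, "dy": 0.3, "dz": 0, "yaw": 0, "fingers": 1},
  {"dx": 0, "dy": 0, "dz": 0, "yaw": 0, "fingers": 1},
  {"dx": 0, "dy": 0, "dz": 0, "yaw": 0, "fingers": 1},
  {"dx": 0, "dy": 0, "dz": 0, "yaw": 0, "fingers": 1},
])

```text
clock: 12.0
position: [0.5823, 0.3264, 0.0995]
tool_rot: [-3.141, -0.0, -2.807]
force: [0.5, -0.5, -0.4]
grip_width: 0.0146
finger_force: 29.4
```

```bash
python3 plan.py .583 .327 .1 199.2 .583 .327 .0215 199.2
python3 - <<'E'
from h import *
f=grab_frame("wrist");cv2.imwrite("pics/w4.png",f)
E
```

```text
t 12.0 pos [0.5823 0.3264 0.0995] rot [-179.961    -0.0032 -160.8467] w 0.0146 ff 29.37278777360916 F [ 0.4831 -0.5209 -0.3698]
yaw -0.001 dx -0.009 dy 0.003 dz -0.005
yaw -0.0 dx -0.000 dy 0.000 dz 0.785
```

View pics/w4.png

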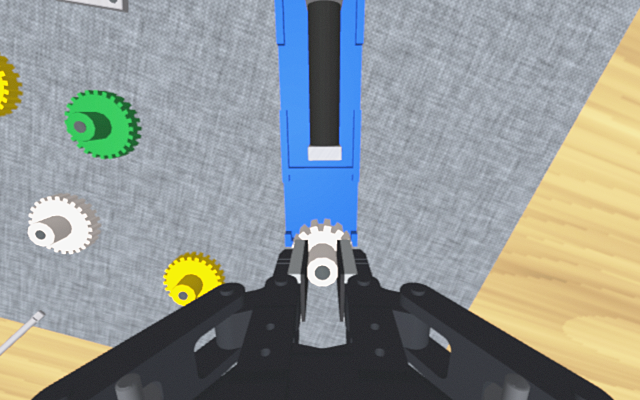

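The roller lies in the long bay (block end at (324,153), divider at row 167), and the small gear is held level over the small bay at (322,250). Lower, release, lift.

Emit:
drive_tool([
  {"dx": -0.009, "dy": 0, "dz": 0.25, "yaw": 0, "fingers": 1},
  {"dx": 0, "dy": 0, "dz": 0.25, "yaw": 0, "fingers": 1},
  {"dx": 0, "dy": 0, "dz": 0.15, "yaw": 0, "fingers": 1},
  {"dx": 0, "dy": 0, "dz": 0.1, "yaw": 0, "fingers": 1},
  {"dx": 0, "dy": 0, "dz": 0.03, "yaw": 0, "fingers": 1},
  {"dx": 0, "dy": 0, "dz": 0, "yaw": 0, "fingers": 1},
  {"dx": 0, "dy": 0, "dz": 0, "yaw": 0, "fingers": 1},
  {"dx": 0, "dy": 0, "dz": 0, "yaw": 0, "fingers": 0.7},
  {"dx": 0, "dy": 0, "dz": 0, "yaw": 0, "fingers": 0.5},
  {"dx": 0, "dy": 0, "dz": 0, "yaw": 0, "fingers": 0.4},
  {"dx": 0, "dy": 0, "dz": -0.2, "yaw": 0, "fingers": 0.3},
  {"dx": 0, "dy": 0, "dz": -0.25, "yaw": 0.053, "fingers": 0.2},
  {"dx": 0, "dy": 0, "dz": -0.25, "yaw": 0.053, "fingers": 0.2},
  {"dx": 0, "dy": 0, "dz": 0, "yaw": 0, "fingers": 0.2},
  {"dx": 0, "dy": 0, "dz": 0, "yaw": 0, "fingers": 0.2},
])

```text
clock: 13.55
position: [0.5831, 0.328, 0.0917]
tool_rot: [3.141, 0.001, -2.972]
force: [-0.2, -0.9, -0.4]
grip_width: 0.0683
finger_force: 0.0
```

```bash
python3 plan.py .459 .122 .09 189.7 .459 .122 .0 189.7
```

```text
t 13.55 pos [0.5831 0.328  0.0917] rot [ 179.9879    0.0479 -170.279 ] w 0.0683 ff 0.0 F [-0.1575 -0.948  -0.3544]
yaw 0.0 dx 1.570 dy -1.822 dz 0.017
yaw -0.0 dx -0.000 dy 0.000 dz 0.900
```

Emit:
drive_tool([
  {"dx": 0.196, "dy": -0.228, "dz": 0, "yaw": 0, "fingers": 0.2},
  {"dx": 0.196, "dy": -0.228, "dz": 0, "yaw": 0, "fingers": 0.2},
  {"dx": 0.196, "dy": -0.228, "dz": 0, "yaw": 0, "fingers": 0.2},
  {"dx": 0.196, "dy": -0.228, "dz": 0, "yaw": 0, "fingers": 0.2},
  {"dx": 0.196, "dy": -0.228, "dz": 0, "yaw": 0, "fingers": 0.2},
  {"dx": 0.196, "dy": -0.228, "dz": 0, "yaw": 0, "fingers": 0.2},
  {"dx": 0.196, "dy": -0.228, "dz": 0, "yaw": 0, "fingers": 0.2},
  {"dx": 0.196, "dy": -0.228, "dz": 0, "yaw": 0, "fingers": 0.2},
  {"dx": 0, "dy": 0, "dz": 0.3, "yaw": 0, "fingers": 0.2},
  {"dx": 0, "dy": 0, "dz": 0.2, "yaw": 0, "fingers": 0.2},
  {"dx": 0, "dy": 0, "dz": 0, "yaw": 0, "fingers": 0.2},
  {"dx": 0, "dy": 0, "dz": 0, "yaw": 0, "fingers": 0.2},
])

```text
clock: 14.75
position: [0.4587, 0.1217, 0.0411]
tool_rot: [-3.141, -0.001, -2.972]
force: [-0.1, -0.6, -0.6]
grip_width: 0.0682
finger_force: 0.0
```

```bash
python3 plan.py .459 .122 .001 189.7
python3 - <<'E'
from h import *
f=grab_frame("wrist");cv2.imwrite("pics/w5.png",f)
E
```

```text
t 14.75 pos [0.4587 0.1217 0.0411] rot [-179.9891   -0.0849 -170.2899] w 0.0682 ff 0.0 F [-0.0784 -0.5787 -0.646 ]
yaw 0.0 dx -0.004 dy 0.002 dz 0.401
```

View pics/w5.png

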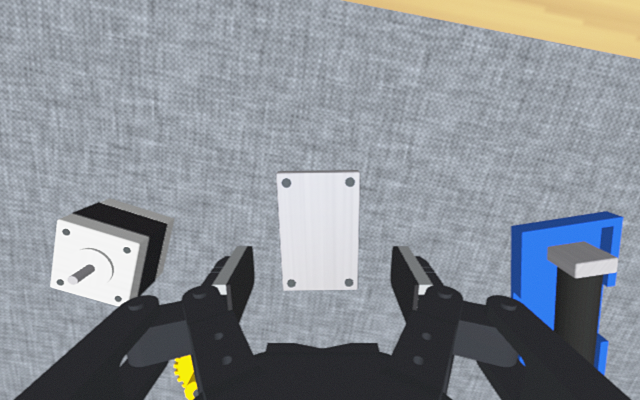

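The plate sits square between the fingers (corners (277,172) to (358,290)), and the motor is clear at the left. Descend and grip.

Emit:
drive_tool([
  {"dx": 0, "dy": 0, "dz": 0.2, "yaw": 0, "fingers": 0.2},
  {"dx": 0, "dy": 0, "dz": 0.15, "yaw": 0, "fingers": 0.2},
  {"dx": 0, "dy": 0, "dz": 0.05, "yaw": 0, "fingers": 0.3},
  {"dx": 0, "dy": 0, "dz": 0, "yaw": 0, "fingers": 1},
  {"dx": 0, "dy": 0, "dz": 0, "yaw": 0, "fingers": 1},
  {"dx": 0, "dy": 0, "dz": 0, "yaw": 0, "fingers": 1},
  {"dx": 0, "dy": 0, "dz": 0, "yaw": 0, "fingers": 1},
  {"dx": 0, "dy": 0, "dz": 0, "yaw": 0, "fingers": 1},
  {"dx": 0, "dy": 0, "dz": -0.3, "yaw": 0, "fingers": 1},
  {"dx": 0, "dy": 0, "dz": -0.3, "yaw": 0, "fingers": 1},
  {"dx": 0, "dy": 0, "dz": -0.3, "yaw": 0, "fingers": 1},
  {"dx": 0, "dy": 0, "dz": 0, "yaw": 0, "fingers": 1},
  {"dx": 0, "dy": 0, "dz": 0, "yaw": 0, "fingers": 1},
], squeeze=60)

```text
clock: 16.1
position: [0.4593, 0.1217, 0.0917]
tool_rot: [3.141, 0.001, -2.973]
force: [0.5, 0.8, -3.4]
grip_width: 0.047
finger_force: 62.8
```

```bash
python3 plan.py .459 .122 .09 164 .459 -.3255 .09 164 .459 -.3255 .006 164
python3 - <<'E'
from h import *
f=grab_frame("wrist");cv2.imwrite("pics/w6.png",f)
E
```

```text
t 16.1 pos [0.4593 0.1217 0.0917] rot [ 179.99      0.0746 -170.3437] w 0.047 ff 62.82867193222046 F [ 0.5185  0.79   -3.4411]
yaw 0.285 dx 0.004 dy 0.002 dz 0.017
yaw -0.0 dx -1.233 dy -4.302 dz -0.000
yaw -0.0 dx 0.000 dy 0.000 dz 0.840
```

View pics/w6.png

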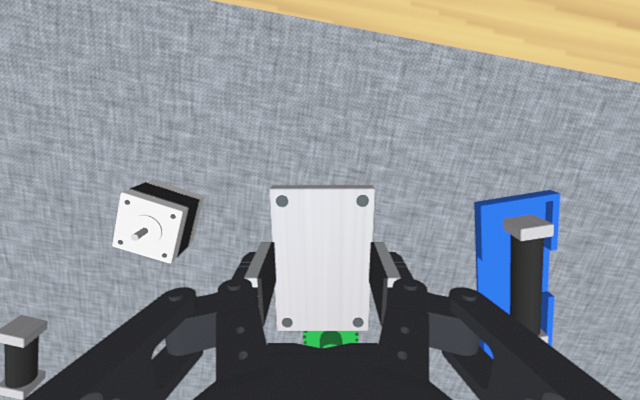

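The plate is held level and centred in the pads, and the force change matches its weight (about 2 N). Carry it to the drive tray.

Emit:
drive_tool([
  {"dx": 0, "dy": 0, "dz": 0, "yaw": 0.095, "fingers": 1},
  {"dx": 0, "dy": 0, "dz": 0, "yaw": 0.095, "fingers": 1},
  {"dx": 0, "dy": 0, "dz": 0, "yaw": 0.095, "fingers": 1},
  {"dx": -0.088, "dy": -0.307, "dz": 0, "yaw": 0, "fingers": 1},
  {"dx": -0.088, "dy": -0.307, "dz": 0, "yaw": 0, "fingers": 1},
  {"dx": -0.088, "dy": -0.307, "dz": 0, "yaw": 0, "fingers": 1},
  {"dx": -0.088, "dy": -0.307, "dz": 0, "yaw": 0, "fingers": 1},
  {"dx": -0.088, "dy": -0.307, "dz": 0, "yaw": 0, "fingers": 1},
  {"dx": -0.088, "dy": -0.307, "dz": 0, "yaw": 0, "fingers": 1},
  {"dx": -0.088, "dy": -0.307, "dz": 0, "yaw": 0, "fingers": 1},
  {"dx": -0.088, "dy": -0.307, "dz": 0, "yaw": 0, "fingers": 1},
  {"dx": -0.088, "dy": -0.307, "dz": 0, "yaw": 0, "fingers": 1},
  {"dx": -0.088, "dy": -0.307, "dz": 0, "yaw": 0, "fingers": 1},
  {"dx": -0.088, "dy": -0.307, "dz": 0, "yaw": 0, "fingers": 1},
  {"dx": -0.088, "dy": -0.307, "dz": 0, "yaw": 0, "fingers": 1},
  {"dx": -0.088, "dy": -0.307, "dz": 0, "yaw": 0, "fingers": 1},
  {"dx": -0.088, "dy": -0.307, "dz": 0, "yaw": 0, "fingers": 1},
  {"dx": 0, "dy": 0, "dz": 0, "yaw": 0, "fingers": 1},
  {"dx": 0, "dy": 0, "dz": 0, "yaw": 0, "fingers": 1},
  {"dx": 0, "dy": 0, "dz": 0, "yaw": 0, "fingers": 1},
])

```text
clock: 18.15
position: [0.4589, -0.3242, 0.0904]
tool_rot: [3.141, -0.002, 2.864]
force: [-0.7, 0.2, -2.9]
grip_width: 0.0473
finger_force: 62.9
```

```bash
python3 plan.py .459 -.3255 .09 164 .459 -.3255 .006 164
python3 - <<'E'
from h import *
s=readout.observe();f=grab_frame("wrist");cv2.imwrite("pics/w7.png",f)
b=blobs(f,(100,130,60),(130,255,255),500)
for m,st,c in b:print("blue",c,st)
m=max(b,key=lambda q:q[1][4])[0]
# left/right tray edges on rows ahead of the plate, and plate edges
for v in (100,130,150):
    x=np.where(m[v])[0]
    if len(x): print(v,x.min(),x.max(),[cast("wrist",(u,v),.012,s) for u in(x.min(),x.max())])
E
```

```text
t 18.15 pos [ 0.4589 -0.3242  0.0904] rot [179.9566  -0.0878 164.0709] w 0.0473 ff 62.88825273513794 F [-0.7267  0.1953 -2.8765]
yaw 0.001 dx -0.004 dy -0.012 dz 0.004
yaw -0.0 dx 0.000 dy 0.000 dz 0.840
blue [317.5926 163.9287] [ 266  144  105   44 4219]
blue [318.1551 337.7172] [ 275  331   86   17 1206]
150 266 369 [array([ 0.4037, -0.3519,  0.012 ]), array([ 0.4244, -0.2796,  0.012 ])]
```

View pics/w7.png

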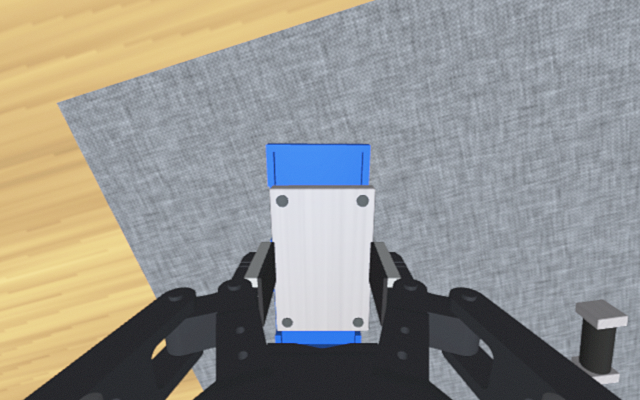

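The wrist view shows the plate over the big bay. The tray is centred at column 317.6 and its lateral offset works out to about 2–3 mm, so I apply a small shift. Lower and release.

Emit:
drive_tool([
  {"dx": 0, "dy": -0.03, "dz": 0.25, "yaw": 0, "fingers": 1},
  {"dx": 0, "dy": 0, "dz": 0.25, "yaw": 0, "fingers": 1},
  {"dx": 0, "dy": 0, "dz": 0.15, "yaw": 0, "fingers": 1},
  {"dx": 0, "dy": 0, "dz": 0.12, "yaw": 0, "fingers": 1},
  {"dx": 0, "dy": 0, "dz": 0.08, "yaw": 0, "fingers": 1},
  {"dx": 0, "dy": 0, "dz": 0, "yaw": 0, "fingers": 1},
  {"dx": 0, "dy": 0, "dz": 0, "yaw": 0, "fingers": 1},
  {"dx": 0, "dy": 0, "dz": 0, "yaw": 0, "fingers": 0.35},
  {"dx": 0, "dy": 0, "dz": 0, "yaw": 0, "fingers": 0.25},
  {"dx": 0, "dy": 0, "dz": 0, "yaw": 0, "fingers": 0.2},
])

```text
clock: 19.2
position: [0.4585, -0.3285, 0.0067]
tool_rot: [-3.141, 0.001, 2.862]
force: [0.0, -0.1, -0.9]
grip_width: 0.0685
finger_force: 0.0
```

```bash
python3 plan.py .4588 -.328 .105 170.7 .4836 .005 .105 170.7 .4836 .005 .012 170.7
```

```text
t 19.2 pos [ 0.4585 -0.3285  0.0067] rot [-179.9873    0.0387  164.009 ] w 0.0685 ff 0.0 F [ 0.0106 -0.1492 -0.861 ]
yaw -0.074 dx -0.002 dy 0.005 dz -0.983
yaw -0.0 dx 0.293 dy 3.326 dz -0.000
yaw -0.0 dx 0.000 dy 0.000 dz 0.930
```

Emit:
drive_tool([
  {"dx": 0, "dy": 0, "dz": -0.2, "yaw": 0, "fingers": 0.2},
  {"dx": 0, "dy": 0, "dz": -0.25, "yaw": 0, "fingers": 0.2},
  {"dx": 0, "dy": 0, "dz": -0.25, "yaw": -0.074, "fingers": 0.2},
  {"dx": 0, "dy": 0, "dz": -0.28, "yaw": 0, "fingers": 0.2},
  {"dx": 0.024, "dy": 0.277, "dz": 0, "yaw": 0, "fingers": 0.2},
  {"dx": 0.024, "dy": 0.277, "dz": 0, "yaw": 0, "fingers": 0.2},
  {"dx": 0.024, "dy": 0.277, "dz": 0, "yaw": 0, "fingers": 0.2},
  {"dx": 0.024, "dy": 0.277, "dz": 0, "yaw": 0, "fingers": 0.2},
  {"dx": 0.024, "dy": 0.277, "dz": 0, "yaw": 0, "fingers": 0.2},
  {"dx": 0.024, "dy": 0.277, "dz": 0, "yaw": 0, "fingers": 0.2},
  {"dx": 0.024, "dy": 0.277, "dz": 0, "yaw": 0, "fingers": 0.2},
  {"dx": 0.024, "dy": 0.277, "dz": 0, "yaw": 0, "fingers": 0.2},
  {"dx": 0.024, "dy": 0.277, "dz": 0, "yaw": 0, "fingers": 0.2},
  {"dx": 0.024, "dy": 0.277, "dz": 0, "yaw": 0, "fingers": 0.2},
  {"dx": 0.024, "dy": 0.277, "dz": 0, "yaw": 0, "fingers": 0.2},
  {"dx": 0.024, "dy": 0.277, "dz": 0, "yaw": 0, "fingers": 0.2},
  {"dx": 0, "dy": 0, "dz": 0, "yaw": 0, "fingers": 0.2},
  {"dx": 0, "dy": 0, "dz": 0, "yaw": 0, "fingers": 0.2},
  {"dx": 0, "dy": 0, "dz": 0, "yaw": 0, "fingers": 0.2},
])

```text
clock: 21.1
position: [0.4837, 0.0035, 0.1044]
tool_rot: [-3.141, 0.0, 2.978]
force: [-0.6, -0.5, 0.3]
grip_width: 0.0682
finger_force: 0.0
```

```bash
python3 plan.py .4836 .005 .105 170.7 .4836 .005 .012 170.7
python3 - <<'E'
from h import *
f=grab_frame("top")
for n,lo,hi in(("blue",(100,150,60),(130,255,255)),("white",(0,0,140),(179,60,255))):
  for m,st,c in blobs(f,lo,hi):
    if 400<c[0]<510 and 128<c[1]<300: print(n,c,st,cast("top",c,.012),cv2.minAreaRect(max(cv2.findContours(m,0,2)[0],key=cv2.contourArea)))
E
```

```text
t 21.1 pos [0.4837 0.0035 0.1044] rot [-179.9783    0.0109  170.6182] w 0.0682 ff 0.0 F [-0.6196 -0.522   0.3047]
yaw -0.001 dx 0.004 dy 0.015 dz -0.006
yaw -0.0 dx 0.000 dy 0.000 dz 0.930
blue [452.1767 225.4741] [ 428  195   46   77 1449] [ 0.5158 -0.34    0.012 ] ((450.8824157714844, 232.97061157226562), (30.31694984436035, 72.76068115234375), 14.03624439239502)
white [447.4507 248.6616] [435 232  25  34 588] [ 0.4568 -0.3255  0.012 ] ((447.4706115722656, 248.61766052246094), (19.645383834838867, 30.55948829650879), 14.03624439239502)
```

The plate reads (0.457,-0.3255) against the bay centre (0.459,-0.3255). Now I grip the motor.

Emit:
drive_tool([
  {"dx": 0.004, "dy": 0.012, "dz": 0.25, "yaw": 0, "fingers": 0.2},
  {"dx": 0, "dy": 0, "dz": 0.25, "yaw": 0, "fingers": 0.2},
  {"dx": 0, "dy": 0, "dz": 0.25, "yaw": 0, "fingers": 0.2},
  {"dx": 0, "dy": 0, "dz": 0.17, "yaw": 0, "fingers": 0.2},
  {"dx": 0, "dy": 0, "dz": 0, "yaw": 0, "fingers": 0.35},
  {"dx": 0, "dy": 0, "dz": 0, "yaw": 0, "fingers": 1},
  {"dx": 0, "dy": 0, "dz": 0, "yaw": 0, "fingers": 1},
  {"dx": 0, "dy": 0, "dz": 0, "yaw": 0, "fingers": 1},
  {"dx": 0, "dy": 0, "dz": 0, "yaw": 0, "fingers": 1},
  {"dx": 0, "dy": 0, "dz": 0, "yaw": 0, "fingers": 1},
])

```text
clock: 22.15
position: [0.4839, 0.0055, 0.0129]
tool_rot: [3.141, 0.001, 2.979]
force: [-1.4, -0.4, 8.5]
grip_width: 0.0407
finger_force: 62.1
```

```bash
python3 plan.py .4836 .005 .13 164 .4575 -.3265 .13 164 .4575 -.3265 .026 164
```

```text
t 22.15 pos [0.4839 0.0055 0.0129] rot [179.9935   0.0499 170.6664] w 0.0407 ff 62.065443992614746 F [-1.4162 -0.3571  8.4845]
yaw 0.074 dx 0.001 dy -0.006 dz -1.171
yaw -0.0 dx -0.663 dy -3.259 dz -0.000
yaw -0.0 dx 0.000 dy 0.000 dz 1.040
```

Emit:
drive_tool([
  {"dx": 0, "dy": 0, "dz": -0.15, "yaw": 0, "fingers": 1},
  {"dx": 0, "dy": 0, "dz": -0.25, "yaw": 0, "fingers": 1},
  {"dx": 0, "dy": 0, "dz": -0.25, "yaw": 0, "fingers": 1},
  {"dx": 0, "dy": 0, "dz": -0.25, "yaw": 0.074, "fingers": 1},
  {"dx": 0, "dy": 0, "dz": -0.25, "yaw": 0, "fingers": 1},
  {"dx": -0.055, "dy": -0.272, "dz": 0, "yaw": 0, "fingers": 1},
  {"dx": -0.055, "dy": -0.272, "dz": 0, "yaw": 0, "fingers": 1},
  {"dx": -0.055, "dy": -0.272, "dz": 0, "yaw": 0, "fingers": 1},
  {"dx": -0.055, "dy": -0.272, "dz": 0, "yaw": 0, "fingers": 1},
  {"dx": -0.055, "dy": -0.272, "dz": 0, "yaw": 0, "fingers": 1},
  {"dx": -0.055, "dy": -0.272, "dz": 0, "yaw": 0, "fingers": 1},
  {"dx": -0.055, "dy": -0.272, "dz": 0, "yaw": 0, "fingers": 1},
  {"dx": -0.055, "dy": -0.272, "dz": 0, "yaw": 0, "fingers": 1},
  {"dx": -0.055, "dy": -0.272, "dz": 0, "yaw": 0, "fingers": 1},
  {"dx": -0.055, "dy": -0.272, "dz": 0, "yaw": 0, "fingers": 1},
  {"dx": -0.055, "dy": -0.272, "dz": 0, "yaw": 0, "fingers": 1},
  {"dx": -0.055, "dy": -0.267, "dz": 0, "yaw": 0, "fingers": 1},
  {"dx": 0, "dy": 0, "dz": 0, "yaw": 0, "fingers": 1},
  {"dx": 0, "dy": 0, "dz": 0, "yaw": 0, "fingers": 1},
  {"dx": 0, "dy": 0, "dz": 0, "yaw": 0, "fingers": 1},
])

```text
clock: 24.15
position: [0.4573, -0.3249, 0.1273]
tool_rot: [3.141, -0.0, 2.863]
force: [-0.3, 0.2, -2.6]
grip_width: 0.041
finger_force: 61.5
```

```bash
python3 plan.py .4575 -.3265 .13 164 .4575 -.3265 .0255 164
```

```text
t 24.15 pos [ 0.4573 -0.3249  0.1273] rot [179.9727  -0.0143 164.0606] w 0.041 ff 61.536191403865814 F [-0.3208  0.1666 -2.6393]
yaw 0.001 dx -0.006 dy -0.015 dz -0.027
yaw -0.0 dx 0.000 dy 0.000 dz 1.045
```

Emit:
drive_tool([
  {"dx": 0, "dy": -0.015, "dz": 0.25, "yaw": 0, "fingers": 1},
  {"dx": 0, "dy": 0, "dz": 0.25, "yaw": 0, "fingers": 1},
  {"dx": 0, "dy": 0, "dz": 0.25, "yaw": 0, "fingers": 1},
  {"dx": 0, "dy": 0, "dz": 0.15, "yaw": 0, "fingers": 1},
  {"dx": 0, "dy": 0, "dz": 0.08, "yaw": 0, "fingers": 1},
  {"dx": 0, "dy": 0, "dz": 0.035, "yaw": 0, "fingers": 1},
  {"dx": 0, "dy": 0, "dz": 0, "yaw": 0, "fingers": 1},
  {"dx": 0, "dy": 0, "dz": 0, "yaw": 0, "fingers": 1},
  {"dx": 0, "dy": 0, "dz": 0, "yaw": 0, "fingers": 0.4},
  {"dx": 0, "dy": 0, "dz": 0, "yaw": 0, "fingers": 0.3},
  {"dx": 0, "dy": 0, "dz": 0, "yaw": 0, "fingers": 0.2},
  {"dx": 0, "dy": 0, "dz": -0.2, "yaw": 0, "fingers": 0.2},
  {"dx": 0, "dy": 0, "dz": -0.25, "yaw": 0, "fingers": 0.2},
  {"dx": 0, "dy": 0, "dz": -0.25, "yaw": 0, "fingers": 0.2},
  {"dx": 0, "dy": 0, "dz": -0.25, "yaw": 0, "fingers": 0.2},
  {"dx": 0, "dy": 0, "dz": 0, "yaw": 0, "fingers": 0.3},
])

```text
clock: 25.75
position: [0.4581, -0.3282, 0.1239]
tool_rot: [-3.14, 0.005, 2.862]
force: [0.0, -0.4, -0.8]
grip_width: 0.06
finger_force: 0.0
```

```bash
python3 plan.py .667 .1315 .11 164 .667 .1315 .016 164
```

```text
t 25.75 pos [ 0.4581 -0.3282  0.1239] rot [-179.9258    0.2627  164.    ] w 0.06 ff 0.0 F [ 0.0425 -0.4241 -0.7702]
yaw -0.0 dx -0.741 dy 4.995 dz 0.139
yaw -0.0 dx 0.000 dy 0.000 dz 0.940
```

Emit:
drive_tool([
  {"dx": -0.046, "dy": 0.312, "dz": 0, "yaw": 0, "fingers": 0.3},
  {"dx": -0.046, "dy": 0.312, "dz": 0, "yaw": 0, "fingers": 0.3},
  {"dx": -0.046, "dy": 0.312, "dz": 0, "yaw": 0, "fingers": 0.3},
  {"dx": -0.046, "dy": 0.312, "dz": 0, "yaw": 0, "fingers": 0.4},
  {"dx": -0.046, "dy": 0.312, "dz": 0, "yaw": 0, "fingers": 0.4},
  {"dx": -0.046, "dy": 0.312, "dz": 0, "yaw": 0, "fingers": 0.4},
  {"dx": -0.046, "dy": 0.312, "dz": 0, "yaw": 0, "fingers": 0.4},
  {"dx": -0.046, "dy": 0.312, "dz": 0, "yaw": 0, "fingers": 0.4},
  {"dx": -0.046, "dy": 0.312, "dz": 0, "yaw": 0, "fingers": 0.4},
  {"dx": -0.046, "dy": 0.312, "dz": 0, "yaw": 0, "fingers": 0.4},
  {"dx": -0.046, "dy": 0.312, "dz": 0, "yaw": 0, "fingers": 0.4},
  {"dx": -0.046, "dy": 0.312, "dz": 0, "yaw": 0, "fingers": 0.4},
  {"dx": -0.046, "dy": 0.312, "dz": 0, "yaw": 0, "fingers": 0.4},
  {"dx": -0.046, "dy": 0.312, "dz": 0, "yaw": 0, "fingers": 0.4},
  {"dx": -0.046, "dy": 0.312, "dz": 0, "yaw": 0, "fingers": 0.4},
  {"dx": -0.046, "dy": 0.312, "dz": 0, "yaw": 0, "fingers": 0.4},
  {"dx": 0, "dy": 0, "dz": 0, "yaw": 0, "fingers": 0.4},
  {"dx": 0, "dy": 0, "dz": 0, "yaw": 0, "fingers": 0.4},
  {"dx": 0, "dy": 0, "dz": 0, "yaw": 0, "fingers": 0.4},
])

```text
clock: 27.65
position: [0.6648, 0.1312, 0.1204]
tool_rot: [-3.141, -0.0, 2.862]
force: [0.1, -0.5, 0.0]
grip_width: 0.0513
finger_force: 0.0
```

```bash
python3 plan.py .667 .1315 .11 164 .667 .1315 .016 164
python3 - <<'E'
from h import *
f=grab_frame("top");cv2.imwrite("pics/top2.png",cv2.resize(f[120:305,120:515],None,fx=2,fy=2,interpolation=cv2.INTER_CUBIC))
for m,st,c in blobs(f,(0,0,140),(179,60,255),15):
    if 128<c[0]<510 and 128<c[1]<300: print(c,st,cast("top",c,.052),cast("top",c,.016))
E
```

```text
t 27.65 pos [0.6648 0.1312 0.1204] rot [-179.9462   -0.0183  163.9591] w 0.0513 ff 0.0 F [ 0.0743 -0.5349  0.0355]
yaw -0.0 dx -0.021 dy 0.009 dz 0.104
yaw -0.0 dx 0.000 dy 0.000 dz 0.940
[367.7273 164.3636] [363 163  10   4  33] [ 0.6659 -0.1237  0.052 ] [ 0.6748 -0.1271  0.016 ]
[364.8    187.0667] [360 185  10   5  30] [ 0.6075 -0.1155  0.052 ] [ 0.6147 -0.1187  0.016 ]
[190.6202 199.2791] [185 193  13  13 129] [0.5764 0.32   0.052 ] [0.5827 0.3298 0.016 ]
[193.9231 215.7692] [190 214   9   5  26] [0.5348 0.3099 0.052 ] [0.5398 0.3194 0.016 ]
[448.9211 248.655 ] [435 232  27  34 545] [ 0.4539 -0.319   0.052 ] [ 0.4566 -0.3282  0.016 ]
[288.0513 292.3333] [284 287   9  11  39] [0.348  0.0736 0.052 ] [0.3475 0.0761 0.016 ]
```

View pics/top2.png

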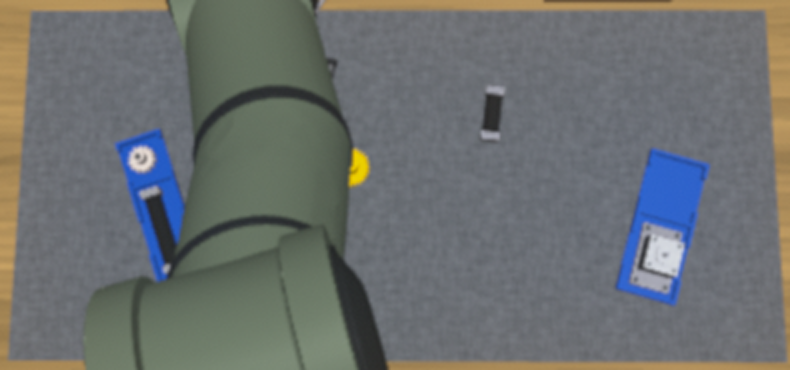

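The top view shows the small gear in the small bay at crop (141,158), the roller in the long bay, the motor on the plate with its shaft at crop (665,254), and the short roller untouched. Now for the large gear.

Emit:
drive_tool([
  {"dx": -0.02, "dy": 0.01, "dz": 0.25, "yaw": 0, "fingers": 0.4},
  {"dx": 0, "dy": 0, "dz": 0.25, "yaw": 0, "fingers": 0.4},
  {"dx": 0, "dy": 0, "dz": 0.25, "yaw": 0, "fingers": 0.4},
  {"dx": 0, "dy": 0, "dz": 0.2, "yaw": 0, "fingers": 0.4},
  {"dx": 0, "dy": 0, "dz": 0.09, "yaw": 0, "fingers": 0.4},
  {"dx": 0, "dy": 0, "dz": 0, "yaw": 0, "fingers": 0.5},
  {"dx": 0, "dy": 0, "dz": 0, "yaw": 0, "fingers": 1},
  {"dx": 0, "dy": 0, "dz": 0, "yaw": 0, "fingers": 1},
  {"dx": 0, "dy": 0, "dz": 0, "yaw": 0, "fingers": 1},
  {"dx": 0, "dy": 0, "dz": 0, "yaw": 0, "fingers": 1},
  {"dx": 0, "dy": 0, "dz": 0, "yaw": 0, "fingers": 1},
  {"dx": 0, "dy": 0, "dz": 0, "yaw": 0, "fingers": 1},
], squeeze=35)

```text
clock: 28.9
position: [0.668, 0.1327, 0.0182]
tool_rot: [3.141, 0.002, 2.862]
force: [-0.5, -1.6, 7.4]
grip_width: 0.0177
finger_force: 34.3
```

```bash
python3 plan.py .667 .1315 .11 164 .5465 -.3515 .11 164 .5465 -.3515 .022 164
```

```text
t 28.9 pos [0.668  0.1327 0.0182] rot [179.9609   0.0928 164.0044] w 0.0177 ff 34.319154024124146 F [-0.4993 -1.5804  7.4289]
yaw 0.0 dx 0.006 dy -0.014 dz -0.918
yaw -0.0 dx -0.173 dy -4.975 dz -0.000
yaw -0.0 dx 0.000 dy 0.000 dz 0.880
```

Emit:
drive_tool([
  {"dx": 0, "dy": 0, "dz": -0.2, "yaw": 0, "fingers": 1},
  {"dx": 0, "dy": 0, "dz": -0.25, "yaw": 0, "fingers": 1},
  {"dx": 0, "dy": 0, "dz": -0.25, "yaw": 0, "fingers": 1},
  {"dx": 0, "dy": 0, "dz": -0.22, "yaw": 0, "fingers": 1},
  {"dx": -0.011, "dy": -0.333, "dz": 0, "yaw": 0, "fingers": 1},
  {"dx": -0.011, "dy": -0.333, "dz": 0, "yaw": 0, "fingers": 1},
  {"dx": -0.011, "dy": -0.333, "dz": 0, "yaw": 0, "fingers": 1},
  {"dx": -0.011, "dy": -0.333, "dz": 0, "yaw": 0, "fingers": 1},
  {"dx": -0.011, "dy": -0.333, "dz": 0, "yaw": 0, "fingers": 1},
  {"dx": -0.011, "dy": -0.333, "dz": 0, "yaw": 0, "fingers": 1},
  {"dx": -0.011, "dy": -0.333, "dz": 0, "yaw": 0, "fingers": 1},
  {"dx": -0.011, "dy": -0.333, "dz": 0, "yaw": 0, "fingers": 1},
  {"dx": -0.011, "dy": -0.333, "dz": 0, "yaw": 0, "fingers": 1},
  {"dx": -0.011, "dy": -0.333, "dz": 0, "yaw": 0, "fingers": 1},
  {"dx": -0.011, "dy": -0.333, "dz": 0, "yaw": 0, "fingers": 1},
  {"dx": -0.011, "dy": -0.333, "dz": 0, "yaw": 0, "fingers": 1},
  {"dx": -0.011, "dy": -0.333, "dz": 0, "yaw": 0, "fingers": 1},
  {"dx": -0.011, "dy": -0.333, "dz": 0, "yaw": 0, "fingers": 1},
  {"dx": -0.011, "dy": -0.327, "dz": 0, "yaw": 0, "fingers": 1},
])

```text
clock: 30.8
position: [0.5454, -0.3529, 0.1096]
tool_rot: [-3.141, 0.001, 2.863]
force: [-0.1, 0.1, -0.9]
grip_width: 0.0182
finger_force: 34.3
```

Emit:
drive_tool([
  {"dx": 0, "dy": 0, "dz": 0, "yaw": 0, "fingers": 1},
  {"dx": 0, "dy": 0, "dz": 0, "yaw": 0, "fingers": 1},
  {"dx": 0, "dy": 0, "dz": 0, "yaw": 0, "fingers": 1},
])

```text
clock: 31.1
position: [0.5462, -0.3504, 0.1092]
tool_rot: [3.141, 0.0, 2.864]
force: [-0.4, -0.1, -1.3]
grip_width: 0.0183
finger_force: 34.3
```

```bash
python3 plan.py .5465 -.3515 .11 164 .5465 -.3515 .0225 164
```

```text
t 31.1 pos [ 0.5462 -0.3504  0.1092] rot [179.9721   0.0268 164.0709] w 0.0183 ff 34.327749609947205 F [-0.4384 -0.1168 -1.3314]
yaw 0.001 dx -0.005 dy -0.010 dz -0.008
yaw -0.0 dx 0.000 dy 0.000 dz 0.875
```

Emit:
drive_tool([
  {"dx": 0, "dy": -0.01, "dz": 0.25, "yaw": 0, "fingers": 1},
  {"dx": 0, "dy": 0, "dz": 0.25, "yaw": 0, "fingers": 1},
  {"dx": 0, "dy": 0, "dz": 0.2, "yaw": 0, "fingers": 1},
  {"dx": 0, "dy": 0, "dz": 0.12, "yaw": 0, "fingers": 1},
  {"dx": 0, "dy": 0, "dz": 0.045, "yaw": 0, "fingers": 1},
  {"dx": 0, "dy": 0, "dz": 0, "yaw": 0, "fingers": 1},
  {"dx": 0, "dy": 0, "dz": 0, "yaw": 0, "fingers": 1},
  {"dx": 0, "dy": 0, "dz": 0, "yaw": 0, "fingers": 0.6},
  {"dx": 0, "dy": 0, "dz": 0, "yaw": 0, "fingers": 0.5},
  {"dx": 0, "dy": 0, "dz": 0, "yaw": 0, "fingers": 0.4},
  {"dx": 0, "dy": 0, "dz": -0.2, "yaw": 0, "fingers": 0.4},
  {"dx": 0, "dy": 0, "dz": -0.3, "yaw": 0, "fingers": 0.4},
  {"dx": 0, "dy": 0, "dz": -0.3, "yaw": 0, "fingers": 0.4},
  {"dx": 0, "dy": 0, "dz": -0.3, "yaw": 0, "fingers": 0.4},
  {"dx": 0, "dy": 0.3, "dz": 0, "yaw": 0, "fingers": 0.4},
  {"dx": 0, "dy": 0.4, "dz": 0, "yaw": 0, "fingers": 0.4},
  {"dx": 0, "dy": 0.4, "dz": 0, "yaw": 0, "fingers": 0.4},
  {"dx": 0, "dy": 0.4, "dz": 0, "yaw": 0, "fingers": 0.4},
  {"dx": 0, "dy": 0.4, "dz": 0, "yaw": 0, "fingers": 0.4},
  {"dx": 0, "dy": 0.4, "dz": 0, "yaw": 0, "fingers": 0.4},
])

```text
clock: 33.1
position: [0.6091, -0.1297, 0.1325]
tool_rot: [3.142, 0.0, 2.863]
force: [-0.4, -0.4, -0.0]
grip_width: 0.0512
finger_force: 0.0
```

Emit:
drive_tool([
  {"dx": 0, "dy": 0.3, "dz": 0, "yaw": 0, "fingers": 0.4},
  {"dx": 0, "dy": 0.3, "dz": 0, "yaw": 0, "fingers": 0.4},
  {"dx": 0, "dy": 0, "dz": 0, "yaw": 0, "fingers": 0.4},
  {"dx": 0, "dy": 0, "dz": 0, "yaw": 0, "fingers": 0.4},
  {"dx": 0, "dy": 0, "dz": 0, "yaw": 0, "fingers": 0.4},
])

```text
clock: 33.6
position: [0.6251, -0.0747, 0.1324]
tool_rot: [-3.141, 0.0, 2.861]
force: [0.3, -0.9, 0.7]
grip_width: 0.0511
finger_force: 0.0
```

Run:
```python
from h import *
F={"feed":((.5196,.305),19.2),"drive":((.498,-.3365),-16)}
def loc(p):
    k="feed" if p[1]>0 else "drive"; c,a=F[k]; a=np.radians(a); d=p[:2]-np.array(c)
    return k,np.round([d[0]*np.cos(a)+d[1]*np.sin(a),-d[0]*np.sin(a)+d[1]*np.cos(a)],4)
f=grab_frame("top");g=grab_frame("side")
hsv=cv2.cvtColor(f,cv2.COLOR_BGR2HSV)
for nm,lo,hi,zs in (("white",(0,0,140),(179,60,255),(.016,.028)),("bright",(0,0,195),(179,60,255),(.016,.052)),("dark",(0,0,0),(179,255,60),(.026,))):
  for m,st,c in blobs(f,lo,hi,15):
    if (170<c[0]<235 or 420<c[0]<480 or 355<c[0]<375) and 150<c[1]<275:
        print(nm,c.round(1),st[2:],[(z,)+loc(cast("top",c,z)) for z in zs])
for nm,lo,hi in (("white",(0,0,140),(179,60,255)),("dark",(0,0,0),(179,255,60))):
  for m,st,c in blobs(g,lo,hi,15):
    if 235<c[0]<400 and 130<c[1]<370: print("side",nm,c.round(1),st)
```

```text
white [190.6 199.2] [ 13  13 130] [(0.016, 'feed', array([0.0678, 0.0027])), (0.028, 'feed', array([0.0648, 0.0003]))]
white [455.7 214. ] [ 20  19 294] [(0.016, 'drive', array([0.0484, 0.0007])), (0.028, 'drive', array([0.0459, 0.0034]))]
white [193.9 215.8] [ 9  5 26] [(0.016, 'feed', array([0.0238, 0.0069])), (0.028, 'feed', array([0.0212, 0.0045]))]
white [448.9 248.7] [ 27  34 544] [(0.016, 'drive', array([-0.0421, -0.0034])), (0.028, 'drive', array([-0.0438, -0.0007]))]
white [206.1 252.9] [ 9  7 33] [(0.016, 'feed', array([-0.077 ,  0.0052])), (0.028, 'feed', array([-0.0787,  0.0028]))]
bright [189.9 198.6] [11 12 78] [(0.016, 'feed', array([0.0699, 0.0038])), (0.052, 'feed', array([ 0.0607, -0.0034]))]
bright [456.4 213.6] [ 19  18 233] [(0.016, 'drive', array([ 0.0499, -0.0008])), (0.052, 'drive', array([0.0422, 0.0073]))]
bright [451.9 247.2] [ 19  20 244] [(0.016, 'drive', array([-0.0365, -0.0098])), (0.052, 'drive', array([-0.0417, -0.0015]))]
dark [365.5 198.8] [ 80  34 434] [(0.026, 'drive', array([0.0212, 0.2321]))]
dark [200.8 234.2] [ 15  33 203] [(0.026, 'feed', array([-0.029 ,  0.0019]))]
side white [297.4 146. ] [292 144  12   5  38]
side white [280.6 324. ] [256 305  51  47 879]
side white [348.2 339.3] [331 325  35  29 619]
side dark [265.9 151.8] [251 146  31  13 231]
side dark [367.5 240.2] [355 235  26  12 286]
side dark [283.6 336.7] [268 318  33  26 304]
```

All placements are well within tolerance: roller (-29, +2) mm, small gear (68, 3), plate about (-42, -2), motor (-42, -1.5) and large gear (48, 1). The short roller has not moved.

```bash
python3 -c "
from workcell import workorder
print(workorder.job_done())"
```

```text
the job is handed in; nothing more can be done
None
```

Both kits are made up and handed in at about 34 s; the last camera check put every part within about 4 mm of its target and the short roller unmoved, but the hand-in gave no pass or fail result.

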